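# Clamp a knife-handle blank in the drilling fixture with the box key

## Task

Lay the knife-handle blank flat in the drilling fixture, marked face up as it lies now, between the two side stops and the brass cams, with its black end pushed right up against the end stop. Then use the red-handled box key to turn both cam screws clockwise until they are tight and hold the blank firmly against the side stops, and stand the key back upright in the pocket of its wooden block. Turn the screws only with the key, and leave the mallet, knife and glue bottle where they are.

Things in the scene. Friction and masses are not known exactly. Their poses are not given: they have to be found in the camera images.
- blank: Loose knife-handle blank, a block 36 (x) x 130 (y) x 24 (z) mm, about 110 g: pale maple, a thin brass spacer and a black ebony end. Origin: centre of its underside. Its y axis runs along its length towards the black end; z up. It starts lying flat with two pencilled crosses on its top face.
- blank_nose (a point): Centre of the black end face of the blank: 65 mm along +y from the blank's origin, 12 mm above its underside.
- fixture: Fixed drilling fixture: aluminium plate 134 (x) x 190 (y) x 15 (z) mm on the cutting mat, with two dark side stops on its -x half, a dark end stop near its +y end and two brass cam screws on its +x half. Origin: centre of the plate's underside, 2 mm above the table top; z up. The blank goes on the plate between side stops and cams, its length along y.
- home (a point): Where the centre of the blank's underside lies when fully home against all stops: x -16, y 0, z 15 mm in the fixture's frame; axes parallel to the fixture's, and the blank's axes then agree with them. With the screws slack the blank has 6 to 8 mm of play towards +x; turning the cams takes it up, pushing the blank to -x and dragging it slightly to +y.
- side_stops (a point): Midpoint between the two side stops, on the line of their contact faces (which look to +x), level with their tops: x -34, y 0, z 27 mm in the fixture's frame. Each stop is 18 (x) x 20 (y) mm, centred at y = -46 and +46, and rises 12 mm above the plate.
- end_stop (a point): Top middle of the end stop's contact face (which looks to -y): x -16, y 65, z 27 mm in the fixture's frame. The stop is 20 (x) x 18 (y) mm and rises 12 mm above the plate.
- screw_a (a joint): Angle (rad) of the cam screw nearest the end stop, vertical axis at x 29.4, y 46 mm in the fixture's frame. Starts slack at 0 to 0.25, grows as it turns clockwise seen from above, hard stop at 1.5. It starts to pinch the blank at about 1.25 and is tight at 1.4 to 1.5. Stays where it is left (dry friction 0.12 N m); needs up to about 0.5 N m when pinching.
- screw_b (a joint): The same for the other cam screw, axis at x 29.4, y -46 mm in the fixture's frame.
- screw_a_head (a point): Top centre of screw_a's dark square head, on its axis, 43 mm above the fixture's origin. From the top: an 8 mm high lead-in cone, the 17 x 17 mm square 10 mm high, then a round brass eccentric cam, 40 mm across, 10 mm thick, its centre 8 mm off the axis. The square's faces lie along this point's x and y axes, which turn with the screw and match the fixture's at joint 0.
- screw_b_head (a point): The same for screw_b.
- key: Loose T-handled box key, 110 mm tall, 170 g, upright in its block's pocket. Origin: centre of its lower end; z up. Lower end: steel square socket, 28 mm outside, 20 mm inside, 20 mm deep, flats along x and y, to go over the 17 mm screw heads (about 0.2 rad free play each way). Then a 12 mm shank and a red handle bar 72 (x) x 16 (y) x 26 (z) mm, centre 97 mm up.
- key_grip (a point): Point to grip the key: in the red handle on the shank's axis, 95 mm above the key's lower end. Fingers close across the 16 mm thickness, along the key's y.
- stand: Fixed wooden block on the mat, 58 (x) x 118 (y) x 34 (z) mm, with a square pocket for the key (40 x 40 mm inside, 25 mm deep) and three short punches 64 mm off the pocket's centre along +y, their tops 56 mm above its underside. Origin: at the underside, below the pocket's centre; z up.
- stand_in (a point): Centre of the pocket's floor, 9 mm above the block's underside, where the centre of the key's lower end stands.
- mallet: Bystander: wooden mallet lying beyond the fixture, head 60 mm across and 105 mm long, handle 225 mm. Origin under the head's middle.
- knife: Bystander: finished knife lying flat, about 245 mm long. Origin near its middle.
- glue: Bystander: white glue bottle, 52 mm across, 115 mm tall, standing. Origin: centre of its underside.
There are look-alikes about, which are no part of the job. Of the things shaped like the key, the bare steel one is meant.

How it is judged:
On the way, in this order (a step that is already met when the one before it is completed fails the run):
1. the blank lies flat in the fixture, black end to the end stop (within 4 mm of it) and within 10 mm of the side stops, both screws still slack (angle between blank's own z axis and vertical below 0.05 rad and y of blank_nose in the frame of home above 0.05 m and x of blank in the frame of home between -0.003 and 0.01 m and y of blank in the frame of home between -0.004 and 0.004 m and z of blank in the frame of home between -0.003 and 0.003 m and value of joint each of screw_a, screw_b below 0.6 rad), for 0.2 s.
2. one cam screw is tight on the blank (((value of joint screw_a above 1.1 rad and contact force between screw_a and blank above 5 N) or (value of joint screw_b above 1.1 rad and contact force between screw_b and blank above 5 N))), for 0.2 s.
3. both cam screws are tight on the blank (value of joint each of screw_a, screw_b above 1.1 rad and contact force between each of screw_a, screw_b and blank above 5 N), for 0.2 s.
At the end, for the whole second after the job is handed in: Blank flat on the plate, black end to the end stop, within 3 mm of end stop and side stops, square within 0.04 rad; both screws beyond 1.1 rad, each cam pressing the blank with over 5 N; key upright (0.15 rad) on the floor of its pocket; blank and key at rest (all of step 3 and angle between blank's own z axis and vertical below 0.05 rad and y of blank_nose in the frame of home above 0.05 m and x of blank in the frame of home between -0.003 and 0.003 m and y of blank in the frame of home between -0.003 and 0.003 m and z of blank in the frame of home between -0.003 and 0.003 m and angle between the y axis of blank and the y axis of fixture, either way round below 0.04 rad and horizontal distance between key and stand_in below 0.012 m and z of key in the frame of stand_in below 0.006 m and angle between key's own z axis and vertical below 0.15 rad and linear speed of each of blank, key below 0.01 m/s); the robot touches nothing.
It fails at once if a screw is turned with the robot's fingers or arm instead of the key (contact force between any of the fingers, the arm and screw_a above 4 N or contact force between any of the fingers, the arm and screw_b above 4 N).
It fails at once if the mallet, knife or glue bottle is moved by more than 25 mm (distance of any of mallet, knife, glue from where it was at the start of the episode above 0.025 m).
It fails at once if the glue bottle is knocked over (angle between glue's own z axis and vertical above 0.5 rad).
It also fails if it takes over 72 s, if anything falls off the work surface, if the arm or the gripper's body presses on something with over 40 N, if the wrist force passes 120 N, or if a joint passes its speed limit or range.

## Robot

A 6-joint arm with a two-finger parallel gripper is mounted at the origin on the work surface. World frame = base frame: x ahead of the robot, y to its left, z up, the work surface at z = 0. Lengths are in m, angles in rad, forces in N, time in s.
With the tool pointing down it reaches from about 0.25 to 0.85 m from the base axis. Payload 12.5 kg.
Tool frame: the origin (TCP) lies on the centre line of the jaws, within the pads' length; the fingertips stand 17 mm ahead of it and the grasp point (between the pads) lies 2 mm behind it; z points along the fingers, y is the line along which they close (so a half turn about z gives the same grasp; the last joint's range is limited). The gripper opens to 93 mm and grips with 3 to 60 N. Pads are 15 mm wide; open, the fingers measure 128 mm over their backs; the gripper's body (75 mm by 188 mm) begins 65 mm behind the grasp point.
Start: joints at [-1.41, 0.351, 1.652, -0, 1.139, -0.085], TCP at [0.134, -0.533, 0.236] pointing down, gripper open.
Joint ranges: [-2.75, 2.75], [-0.79, 2.1], [0.01, 2.65], [-1.57, 4.71], [0.07, 3.14], [-2.87, 2.87]. Speed limits (rad/s): [2.22, 2.22, 2.79, 3.14, 3.14, 3.14].

## Interface

Orientations are given as a 3x3 rotation matrix whose columns are the frame's x, y, z axes.
In Python, from plant import arm gives the robot as it stands.
- The arm moves only by the tool carry_out, never from a script. Its argument "rows" is one flat list of numbers, 7 for each row, row after row: the shift along the tool's x, y, z as a fraction of full scale, then the turn, a rotation vector about the tool's x, y, z as a fraction of full scale, then the opening, from 0 (shut) to 1 (fully open). A call has 1 to 20 rows; each row is the pose to reach, as a shift and turn from the pose commanded when the call began, along the tool's axes at that moment, turning the shorter way round; what a row does not reach only later rows make up. Full scale, the value 1, is 0.6 m for a shift and pi rad for a turn. A row lasts 1/12 s, in which the tool goes at most 41.7 mm and 7.16 degrees, less where a joint would pass 70% of its speed; a pose out of reach is approached as far as the arm can. A call with a number of a shift or a turn outside -1 to 1 is refused whole. A call with a gripper value outside its range is refused whole. The fingers move at their own pace and stop on an object; "force" is the grip in N (left out, the last holds). Time passes only in rows, so rows that repeat a pose let the fingers close. It gives the time, the measured TCP pose, the force, the opening and the grip force at its end, in the units of the state.
- arm.get_state(): the state, without advancing time (a new reading comes with each control period).
- arm.camera(name): name is "side" or "top" or "wrist"; returns the picture (420x560x3 uint8, blue, green, red); there is no depth.
- arm.camera_params(name): a dict with "fx", "fy", "cx", "cy" (pixels), "T" (4x4, takes a point from camera to world coordinates). Camera axes: x right, y down, z forward; pixel columns grow to the right and rows downward; lengths in m; the calibration is good to about 2 mm. A picture is of the moment at which its call begins: read the wrist's pose just before it. camera_params takes no time and is no camera call; for the wrist camera it gives the pose at the moment of the call.
- arm.job_done(): hands the job in; it is judged then, once.
The state is a dict: "clock": time; "qpos": joint angles; "joint_velocities": joint speeds; "joint_efforts": joint torques, N m; "tcp_pos": TCP position; "ee_rot": TCP orientation; "wrist_force": force on the tool from outside, world axes, zero at the start; "torque": the same for the moment, N m; "finger_gap": finger opening in m; "finger_force": force on a finger pad.
Only numpy, scipy, OpenCV 4.12 (cv2) and the standard library are available. Lean on these libraries where they do the work, as an engineer would, in place of code of your own. Each camera call takes 0.05 s, during which the arm holds its last target. There are 200 camera calls.

## Working session

There is one attempt and no reset: what is moved stays moved. The work goes in short steps, Python scripts to look and compute and a tool call to move; the robot and the scene stay as the last step left them, time stands still between calls to the robot, and variables do not carry over. Pictures are saved under pics/ and viewed, at most 10 in all, crops included, and the job is handed in when it is done.

Besides the shell and the picture viewer there is one more tool, called by a JSON object that holds its "method" and its "body". carry_out: Moves the arm, as the interface text tells. Its arguments: {"type":"object","properties":{"rows":{"type":"array"},"force":{"type":"number"}},"required":["rows"]}

```bash
ls; mkdir -p pics; python3 - <<'E'
from plant import arm
import cv2,numpy as np
for n in ("top","side"):
    im=arm.camera(n); cv2.imwrite(f"pics/{n}0.png",im)
    p=arm.camera_params(n); print(n,p['fx'],p['cx'],p['cy'],np.round(p['T'],3).tolist())
p=arm.camera_params("wrist");print(p['fx'],np.round(p['T'],3).tolist())
s=arm.get_state();print(s['clock'],s['tcp_pos'],np.round(s['ee_rot'],3).tolist())
E
```

```text
pics
top 519.320960034829 278.4838649949413 215.02476230104955 [[-0.096, -0.975, 0.2, 0.371], [-0.995, 0.095, -0.015, 0.038], [-0.005, -0.2, -0.98, 1.12], [0.0, 0.0, 0.0, 1.0]]
side 380.2681761541964 279.98091667495186 211.57382180606095 [[-0.859, -0.256, 0.443, 0.191], [-0.511, 0.468, -0.721, 0.663], [-0.023, -0.846, -0.533, 0.551], [0.0, 0.0, 0.0, 1.0]]
307.0726466661082 [[0.244, -0.932, -0.267, 0.208], [-0.97, -0.234, -0.067, -0.515], [0.0, 0.275, -0.961, 0.385], [0.0, 0.0, 0.0, 1.0]]
0.1 [ 0.13384399 -0.53316388  0.23517947] [[0.97, 0.243, -0.0], [0.243, -0.97, 0.001], [0.0, -0.001, -1.0]]
```

View pics/top0.png

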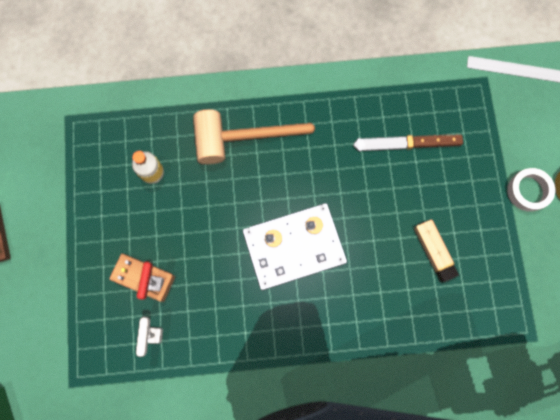

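View pics/side0.png

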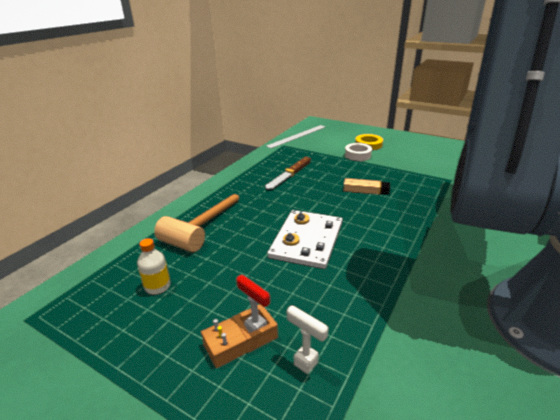

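Top view: the blank is at (436,250) with its black end at (448,275). The fixture is at (295,246), with cams at (272,238) and (314,226), side stops at (280,271) and (321,258), and the end stop at (263,263). There are two key-shaped things: the red-handled one in the wooden block at (146,280), and a white one at (143,337). The red-handled key with the bare steel socket, standing in the block, fits the description. I'll confirm it in a crop from the wrist camera.

```bash
cat > h.py <<'E'
from plant import arm
import cv2,numpy as np
from scipy.spatial.transform import Rotation as R
def ray(p,px):
    d=np.array([(px[0]-p['cx'])/p['fx'],(px[1]-p['cy'])/p['fy'],1.]); T=np.array(p['T'])
    return T[:3,3],T[:3,:3]@d
def onz(p,px,z):
    o,d=ray(p,px); return o+d*(z-o[2])/d[2]
def tri(pairs):
    A=np.zeros((3,3));b=np.zeros(3)
    for p,px in pairs:
        o,d=ray(p,px); d=d/np.linalg.norm(d); M=np.eye(3)-np.outer(d,d); A+=M;b+=M@o
    return np.linalg.solve(A,b)
def proj(p,X):
    T=np.array(p['T']); c=T[:3,:3].T@(np.asarray(X)-T[:3,3]); return np.array([p['fx']*c[0]/c[2]+p['cx'],p['fy']*c[1]/c[2]+p['cy']])
def down(yaw): # tool down, tool y axis (closing line) at world angle yaw
    y=np.array([np.cos(yaw),np.sin(yaw),0]); z=np.array([0,0,-1.]); return np.c_[np.cross(y,z),y,z]
def plan(pos,yaw=None):
    """fractions for a carry_out row; yaw of closing line, nearest of the half turns"""
    s=arm.get_state(); R0=np.array(s['ee_rot']); t=R0.T@(np.asarray(pos)-s['tcp_pos'])/0.6
    out=[t]
    if yaw is None: Rs=[down(np.arctan2(R0[1,1],R0[0,1]))]
    else: Rs=[down(yaw),down(yaw+np.pi)]
    for Rt in Rs: out.append(R.from_matrix(R0.T@Rt).as_rotvec()/np.pi)
    print('shift',np.round(t,4),'turn',*[np.round(o,4) for o in out[1:]],'clk',round(s['clock'],2),'q6',round(s['qpos'][5],3))
E
python3 - <<'E'
from h import *
p=arm.camera_params("top")
for n,px,z in [("blankmid",(436,250),.02),("black",(448,275),.02),("fix",(295,246),.017),("cama",(272,238),.03),("camb",(314,226),.03),("endst",(263,263),.03),("key",(146,280),.115),("pocket",(155,284),.036),("punch",(124,270),.05),("glue",(148,168),.06),("white",(143,337),.1)]:
    print(n,np.round(onz(p,px,z),3))
T=np.array(arm.camera_params("wrist")['T']);s=arm.get_state();R0=np.array(s['ee_rot'])
print("cam in tool",np.round(R0.T@(T[:3,3]-s['tcp_pos']),3),np.round(R0.T@T[:3,:3],3).tolist())
b=onz(p,(436,250),.02); plan([b[0]-.05,b[1],.26],0.3)
E
```

```text
blankmid [ 0.487 -0.305  0.02 ]
black [ 0.432 -0.322  0.02 ]
fix [ 0.525 -0.007  0.017]
cama [0.544 0.04  0.03 ]
camb [ 0.562 -0.051  0.03 ]
endst [0.493 0.064 0.03 ]
key [0.473 0.289 0.115]
pocket [0.471 0.291 0.036]
punch [0.504 0.35  0.05 ]
glue [0.715 0.288 0.06 ]
white [0.366 0.304 0.1  ]
cam in tool [ 0.076  0.001 -0.15 ] [[0.0, -0.961, -0.275], [1.0, 0.0, 0.001], [-0.001, -0.275, 0.961]]
shift [ 0.582  -0.2459 -0.0411] turn [-2.000e-04 -3.000e-04 -5.172e-01] [-3.000e-04  2.000e-04  4.828e-01] clk 0.1 q6 -0.085
```

```bash
python3 -c "
from h import *
plan([.525,-.03,.2],np.radians(11))"
```

```text
shift [ 0.8364 -0.6547  0.0594] turn [-2.000e-04 -3.000e-04 -4.829e-01] [-3.000e-04  2.000e-04  5.171e-01] clk 0.1 q6 -0.085
```

{"method": "carry_out", "body": {"rows": [0.836,-0.655,0.06,0,0,-0.483,1,0.836,-0.655,0.06,0,0,-0.483,1,0.836,-0.655,0.06,0,0,-0.483,1,0.836,-0.655,0.06,0,0,-0.483,1,0.836,-0.655,0.06,0,0,-0.483,1,0.836,-0.655,0.06,0,0,-0.483,1,0.836,-0.655,0.06,0,0,-0.483,1,0.836,-0.655,0.06,0,0,-0.483,1,0.836,-0.655,0.06,0,0,-0.483,1,0.836,-0.655,0.06,0,0,-0.483,1,0.836,-0.655,0.06,0,0,-0.483,1,0.836,-0.655,0.06,0,0,-0.483,1,0.836,-0.655,0.06,0,0,-0.483,1,0.836,-0.655,0.06,0,0,-0.483,1,0.836,-0.655,0.06,0,0,-0.483,1,0.836,-0.655,0.06,0,0,-0.483,1,0.836,-0.655,0.06,0,0,-0.483,1,0.836,-0.655,0.06,0,0,-0.483,1,0.836,-0.655,0.06,0,0,-0.483,1,0.836,-0.655,0.06,0,0,-0.483,1]}}

```text
clock: 1.77
tcp_pos: [0.5241, -0.0314, 0.1997]
ee_rot: [[-0.19, 0.982, -0.0], [0.982, 0.19, -0.0], [-0.0, -0.0, -1.0]]
wrist_force: [0.3, -0.9, -0.5]
finger_gap: 0.0933
finger_force: 0.0
```

```bash
python3 - <<'E'
from h import *
import pickle
p=arm.camera_params("wrist"); im=arm.camera("wrist"); cv2.imwrite("pics/w1.png",im); pickle.dump(p,open("w1.pkl","wb"))
s=arm.get_state();print(s['clock'],s['tcp_pos'],np.round(s['joint_velocities'],3))
E
```

```text
1.8167 [ 0.52420513 -0.03135285  0.19984518] [ 0.004 -0.001 -0.004  0.    -0.001  0.005]
```

View pics/w1.png

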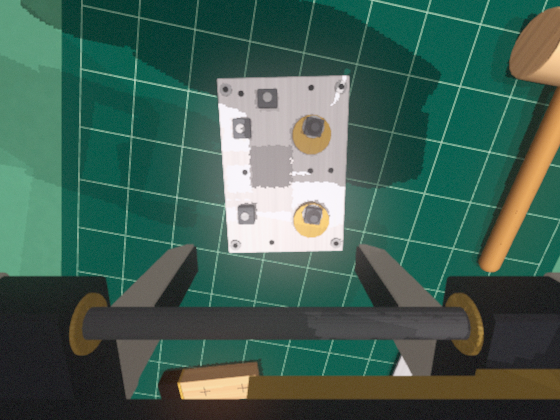

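Wrist view: plate corners are near (219,79), (349,76), (342,250) and (228,252). The end stop is at (267,98), the side stops at (241,128) and (246,214), and the screw heads a at (314,127) and b at (314,215).

```bash
cat >> h.py <<'E'
def quad(mask,seed):
    """corners (sub-pixel) of the 4-sided blob containing/nearest the seed pixel: lines fitted to contour sides"""
    cs,_=cv2.findContours(mask,cv2.RETR_EXTERNAL,cv2.CHAIN_APPROX_NONE)
    c=max([c for c in cs if cv2.contourArea(c)>50],key=lambda c:cv2.pointPolygonTest(c,seed,True))
    h=cv2.convexHull(c); c4=cv2.boxPoints(cv2.minAreaRect(c))
    e=.05*cv2.arcLength(h,True); a=cv2.approxPolyDP(h,e*.6,True)[:,0]
    if len(a)!=4: a=c4
    pts=c[:,0].astype(float); L=[]
    for i in range(4):
        A,B=a[i].astype(float),a[(i+1)%4].astype(float); u=(B-A)/np.linalg.norm(B-A); w=pts-A
        t=w@u; d=np.abs(w@np.array([-u[1],u[0]])); k=(d<4)&(t>.12*np.linalg.norm(B-A))&(t<.88*np.linalg.norm(B-A))
        vx,vy,x,y=cv2.fitLine(pts[k].astype(np.float32),cv2.DIST_HUBER,0,.01,.01).ravel(); L.append(np.cross([x,y,1],[x+vx,y+vy,1]))
    q=[np.cross(L[i-1],L[i]) for i in range(4)]
    return np.array([v[:2]/v[2] for v in q]),c
E
python3 - <<'E'
from h import *
import pickle
p=pickle.load(open("w1.pkl","rb")); im=cv2.imread("pics/w1.png"); pt=arm.camera_params("top"); it=cv2.imread("pics/top0.png")
def do(im,p,seed,nm):
    hsv=cv2.cvtColor(im,cv2.COLOR_BGR2HSV); m=((hsv[...,1]<70)&(hsv[...,2]>85)).astype(np.uint8)*255
    m=cv2.morphologyEx(m,cv2.MORPH_OPEN,np.ones((3,3))); q,c=quad(m,seed); print(nm,np.round(q,1).tolist())
    W=np.array([onz(p,x,.017) for x in q]); print(np.round(W,4).tolist(),'sides',[round(np.linalg.norm(W[i]-W[i-1])*1e3,1) for i in range(4)],'ctr',np.round(W.mean(0),4))
    o=np.argsort(q[:,0]*0); 
    for i in range(4):
        d=W[i]-W[i-1]; print(round(np.degrees(np.arctan2(d[1],d[0])),2),end=' ')
    print(); return q
qw=do(im,p,(330,175),'wrist'); qt=do(it,pt,(300,250),'top')
c=sorted([(round(x[1]),x) for x in qw],key=lambda t:t[0])
for x in qw:
    best=min(qt,key=lambda y:np.linalg.norm(onz(pt,y,.017)-onz(p,x,.017))); print('tri',np.round(tri([(p,x),(pt,best)]),4))
for nm,w,t in [('a',(314,125),(269,239)),('b',(314,213),(310,226))]: print(nm,onz(p,w,.045),onz(pt,t,.045))
# blank in wrist and top
hsv=cv2.cvtColor(it,cv2.COLOR_BGR2HSV); print('hsv maple',hsv[240,434],'black',hsv[272,447])
m=((hsv[...,0]>90)|(hsv[...,0]<32)|(hsv[...,2]<32)).astype(np.uint8)*255; m[:,:410]=0;m[:,470:]=0;m[:210]=0;m[295:]=0
q,_=quad(m,(436,250)); W=np.array([onz(pt,x,.026) for x in q]); print('blank',np.round(q,1).tolist(),np.round(W,4).tolist(),[round(np.linalg.norm(W[i]-W[i-1])*1e3,1) for i in range(4)],W.mean(0))
E
```

```text
wrist [[348.6, 74.7], [343.8, 323.1], [224.8, 241.6], [216.6, 77.7]]
[[0.5719, 0.1024, 0.017], [0.6392, -0.1781, 0.017], [0.4764, -0.098, 0.017], [0.4428, 0.0745, 0.017]] sides [np.float64(132.0), np.float64(288.4), np.float64(181.4), np.float64(175.7)] ctr [ 0.5325 -0.0248  0.017 ]
12.17 -76.51 153.8 101.02 
top [[326.5, 201.3], [348.3, 263.4], [260.2, 291.4], [240.9, 228.2]]
[[0.6157, -0.0857, 0.017], [0.4765, -0.1162, 0.017], [0.4357, 0.0754, 0.017], [0.5742, 0.1049, 0.017]] sides [np.float64(195.1), np.float64(142.5), np.float64(195.9), np.float64(141.6)] ctr [ 0.5255 -0.0054  0.017 ]
-77.72 -167.62 102.03 12.05 
tri [ 0.577   0.1062 -0.0044]
tri [ 0.5769 -0.0677  0.1824]
tri [ 0.4763 -0.1191 -0.0251]
tri [ 0.4374  0.0767 -0.0094]
a [0.54548116 0.04815302 0.045     ] [0.5405951  0.04649407 0.045     ]
b [ 0.56505044 -0.03718437  0.045     ] [ 0.55979757 -0.04187101  0.045     ]
hsv maple [ 23  60 253] black [13 35 51]
blank [[431.7, 218.4], [458.4, 273.2], [441.2, 282.0], [413.0, 227.1]] [[0.5545, -0.3046, 0.026], [0.4329, -0.3423, 0.026], [0.4183, -0.3035, 0.026], [0.5394, -0.2621, 0.026]] [np.float64(45.1), np.float64(127.2), np.float64(41.5), np.float64(127.9)] [ 0.48628141 -0.30314076  0.026     ]
```

```bash
python3 - <<'E'
from h import *
import pickle
p=pickle.load(open("w1.pkl","rb")); im=cv2.imread("pics/w1.png"); pt=arm.camera_params("top")
hsv=cv2.cvtColor(im,cv2.COLOR_BGR2HSV); g=((hsv[...,0]>65)&(hsv[...,0]<100)&(hsv[...,1]>90)) 
m=(~g).astype(np.uint8)*255; m[:60]=0;m[262:]=0;m[:,:205]=0;m[:,362:]=0
m=cv2.morphologyEx(m,cv2.MORPH_OPEN,np.ones((7,7))); cv2.imwrite("m.png",m)
q,c=quad(m,(285,165)); W=np.array([onz(p,x,.017) for x in q]); print(np.round(q,1).tolist(),np.round(W,4).tolist(),[round(np.linalg.norm(W[i]-W[i-1])*1e3,1) for i in range(4)],W.mean(0),[round(np.degrees(np.arctan2(*(W[i]-W[i-1])[1::-1])),2) for i in range(4)])
qt=np.array([[326.5, 201.3], [348.3, 263.4], [260.2, 291.4], [240.9, 228.2]])
T=[]
for x in q:
    b=min(qt,key=lambda y:np.linalg.norm(onz(pt,y,.017)-onz(p,x,.017))); T.append(tri([(p,x),(pt,b)]))
print(np.round(T,4).tolist(),np.mean(T,0))
# screw heads & stops predicted from fixture pose
C=W.mean(0); 
for C in (W.mean(0),np.array([.5255,-.0054,.017])):
  for f in ((29.4,46,43),(29.4,-46,43),(-16,74,27),(-43,46,27),(-43,-46,27)):
    a=np.radians(11.8); X=[C[0]+(f[0]*np.cos(a)-f[1]*np.sin(a))/1e3,C[1]+(f[0]*np.sin(a)+f[1]*np.cos(a))/1e3,.002+f[2]/1e3]
    print(f,np.round(proj(p,X),1),np.round(proj(pt,X),1))
E
```

```text
[[205.0, 74.0], [361.1, 74.0], [360.7, 261.0], [205.0, 261.0]] [[0.4309, 0.0758, 0.017], [0.584, 0.1054, 0.017], [0.6374, -0.0916, 0.017], [0.457, -0.1267, 0.017]] [np.float64(204.1), np.float64(155.8), np.float64(204.1), np.float64(183.9)] [ 0.52732268 -0.0093043   0.017     ] [np.float64(97.32), np.float64(10.95), np.float64(-74.81), np.float64(-169.0)]
[[0.4348, 0.0745, 0.0328], [0.5746, 0.1023, 0.0394], [0.6129, -0.0769, 0.0618], [0.4681, -0.1071, 0.0618]] [ 0.5225693  -0.00177435  0.04895214]
(29.4, 46, 43) [313.7 132.1] [271.  235.9]
(29.4, -46, 43) [312.  223.1] [312.8 223.1]
(-16, 74, 27) [266.3 103. ] [264.8 261.4]
(-43, 46, 27) [240.3 132.7] [281.3 269.7]
(-43, -46, 27) [244.2 219.5] [322.9 256.7]
(29.4, 46, 43) [312.8 127.6] [269.2 237. ]
(29.4, -46, 43) [311.2 219.3] [311.  224.1]
(-16, 74, 27) [265.2  98.5] [263.  262.4]
(-43, 46, 27) [239.1 128.4] [279.5 270.7]
(-43, -46, 27) [243.1 215.8] [321.2 257.7]
```

```bash
python3 - <<'E'
import cv2
im=cv2.imread("pics/w1.png")[65:262,200:370]; cv2.imwrite("pics/w1c.png",cv2.resize(im,None,fx=3,fy=3,interpolation=cv2.INTER_CUBIC))
E
```

```text
(no output)
```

View pics/w1c.png

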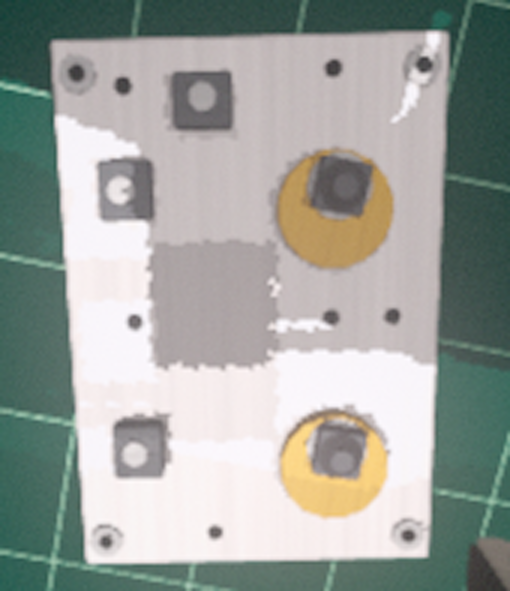

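Crop: the plate corners in the full picture are (217.3,79), (349.3,75.7), (342.7,250.3) and (229,252.7). Screw heads are a at (314.7,127.3) and b at (314,218.3), and the end stop is at (267.3,97.3). Next I'll do a point fit of the fixture pose and height.

```bash
cat > fx.py <<'E'
from h import *
import pickle
from scipy.optimize import least_squares
p=pickle.load(open("w1.pkl","rb")); pt=arm.camera_params("top")
M=[(-67,95,15),(67,95,15),(67,-95,15),(-67,-95,15),(29.4,46,43),(29.4,-46,43),(-16,74,27),(-43,46,27),(-43,-46,27)]
w=[(217.3,79),(349.3,75.7),(342.7,250.3),(229,252.7),(314.7,127.3),(314,218.3),(267.3,97.3),(242,127.6),(246,214)]
t={3:(260.2,291.4),0:None}
def X(f,v): c,s=np.cos(v[3]),np.sin(v[3]); return [v[0]+(f[0]*c-f[1]*s)/1e3,v[1]+(f[0]*s+f[1]*c)/1e3,v[2]+f[2]/1e3]
qt=[(240.9,228.2),(326.5,201.3),(348.3,263.4),(260.2,291.4)]; qm=[(67,95,15),(67,-95,15),(-67,-95,15),(-67,95,15)]
fw=lambda v:np.array([proj(p,X(f,v))-x for f,x in zip(M,w)]).ravel()
ft=lambda v:(np.mean([proj(pt,X(f,v))-x for f,x in zip(qm,qt)],0)*2)
if __name__=="__main__":
    for nm,fun in (('wrist, z free',fw),('both',lambda v:np.r_[fw(v),2*ft(v)]),('wrist z .002',lambda v:np.r_[fw(v),1e5*(v[2]-.002)])):
        r=least_squares(fun,[.525,-.005,.002,.2]); print(nm,np.round(r.x,4),np.round(fw(r.x).reshape(-1,2),1).tolist(),ft(r.x))
E
python3 fx.py; python3 -c "
from h import *
plan([.486,-.303,.16],np.radians(107))"
```

```text
wrist, z free [ 0.5281 -0.0045 -0.0009  0.2124] [[-0.4, -0.6], [0.4, -0.4], [-0.3, -0.3], [-0.2, -0.6], [0.3, -0.4], [-0.2, -0.4], [0.3, 1.1], [-0.1, 0.6], [0.2, 0.9]] [-1.16163066 -1.97858231]
both [ 0.5275 -0.0048 -0.0021  0.211 ] [[-0.7, -0.3], [-0.5, 0.2], [-1.2, -0.5], [-0.7, -0.9], [-0.5, -0.1], [-1.1, -0.4], [-0.2, 1.4], [-0.6, 0.8], [-0.4, 0.8]] [-0.77798481 -1.2974235 ]
wrist z .002 [ 0.528  -0.0043  0.002   0.2123] [[-1.0, -1.2], [1.0, -1.0], [0.2, 0.5], [-0.6, 0.3], [0.6, -0.6], [0.1, 0.3], [0.2, 0.6], [-0.5, 0.5], [-0.1, 1.5]] [-1.27287612 -2.2782439 ]
shift [-0.4324 -0.1484  0.0665] turn [-0.      0.     -0.5337] [0.     0.     0.4663] clk 1.82 q6 -0.339
```

{"method": "carry_out", "body": {"rows": [-0.432,-0.148,0.066,0,0,-0.534,1,-0.432,-0.148,0.066,0,0,-0.534,1,-0.432,-0.148,0.066,0,0,-0.534,1,-0.432,-0.148,0.066,0,0,-0.534,1,-0.432,-0.148,0.066,0,0,-0.534,1,-0.432,-0.148,0.066,0,0,-0.534,1,-0.432,-0.148,0.066,0,0,-0.534,1,-0.432,-0.148,0.066,0,0,-0.534,1,-0.432,-0.148,0.066,0,0,-0.534,1,-0.432,-0.148,0.066,0,0,-0.534,1,-0.432,-0.148,0.066,0,0,-0.534,1,-0.432,-0.148,0.066,0,0,-0.534,1,-0.432,-0.148,0.066,0,0,-0.534,1,-0.432,-0.148,0.066,0,0,-0.534,1,-0.432,-0.148,0.066,0,0,-0.534,1,-0.432,-0.148,0.066,0,0,-0.534,1]}}

```text
clock: 3.15
tcp_pos: [0.4866, -0.3021, 0.1602]
ee_rot: [[-0.957, -0.29, 0.0], [-0.29, 0.957, -0.0], [-0.0, -0.0, -1.0]]
wrist_force: [0.9, 0.4, -0.2]
finger_gap: 0.093
finger_force: 0.0
```

```bash
python3 - <<'E'
from h import *
import pickle
p=arm.camera_params("wrist"); im=arm.camera("wrist"); pickle.dump(p,open("w2.pkl","wb")); cv2.imwrite("w2.png",im)
c=proj(p,[.486,-.303,.026]).astype(int); x0,y0=max(0,c[0]-130),max(0,c[1]-110); print(c,x0,y0,arm.get_state()['tcp_pos'])
cv2.imwrite("pics/w2.png",cv2.resize(im[y0:y0+200,x0:x0+260],None,fx=3,fy=3,interpolation=cv2.INTER_CUBIC))
E
```

```text
[276 205] 146 95 [ 0.48669992 -0.30201448  0.16016708]
```

View pics/w2.png

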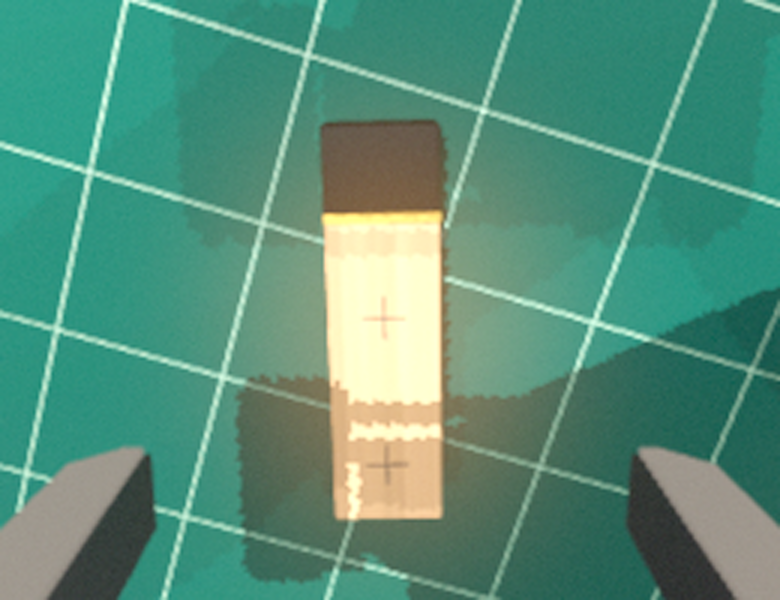

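Crop: the blank lies with its black end up. The top-face corners (crop pixels) are (323,123), (439,123), (442,517) and (335,517), and the two pencil crosses confirm it is the right one.

```bash
python3 - <<'E'
from h import *
import pickle
p=pickle.load(open("w2.pkl","rb")); pt=arm.camera_params("top")
q=np.array([(323,123),(439,123),(442,517),(335,517)])/3+[146,95]
for z in (.022,.026,.03):
    W=np.array([onz(p,x,z) for x in q]); print(z,[round(np.linalg.norm(W[i]-W[i-1])*1e3,1) for i in range(4)],W.mean(0),np.degrees(np.arctan2(*(W[0]+W[1]-W[2]-W[3])[1::-1])))
qt=[[441.2,282.0],[458.4,273.2],[431.7,218.4],[413.0,227.1]]
qt=[qt[0],qt[1],qt[2],qt[3]]
T=[tri([(p,a),(pt,b)]) for a,b in zip(q,[qt[1],qt[0],qt[3],qt[2]])]; T2=[tri([(p,a),(pt,b)]) for a,b in zip(q,qt)]
print(np.mean(T,0),np.mean(T2,0))
E
```

```text
0.022 [np.float64(131.2), np.float64(35.2), np.float64(131.2), np.float64(36.7)] [ 0.4873434  -0.30437544  0.022     ] -162.14060759519015
0.026 [np.float64(129.4), np.float64(34.7), np.float64(129.4), np.float64(36.1)] [ 0.48632437 -0.3046569   0.026     ] -162.14060759519018
0.03 [np.float64(127.6), np.float64(34.3), np.float64(127.6), np.float64(35.6)] [ 0.48530533 -0.30493836  0.03      ] -162.14060759519015
[ 0.48655772 -0.30406932  0.02321764] [ 0.48705478 -0.30786113  0.01228377]
```

```bash
python3 -c "
from h import *
plan([.4865,-.3045,.023],np.radians(107.9))"
```

```text
shift [ 0.0015 -0.0039  0.2286] turn [-0.      0.     -0.0059] [0.     0.     0.9941] clk 3.2 q6 -2.501
```

{"method": "carry_out", "body": {"rows": [0.0015,-0.004,0.05,0,0,-0.006,0.8,0.0015,-0.004,0.1,0,0,-0.006,0.8,0.0015,-0.004,0.15,0,0,-0.006,0.8,0.0015,-0.004,0.19,0,0,-0.006,0.8,0.0015,-0.004,0.215,0,0,-0.006,0.7,0.0015,-0.004,0.228,0,0,-0.006,0.6,0.0015,-0.004,0.228,0,0,-0.006,0.5,0.0015,-0.004,0.228,0,0,-0.006,0.2,0.0015,-0.004,0.228,0,0,-0.006,0.2,0.0015,-0.004,0.228,0,0,-0.006,0.2,0.0015,-0.004,0.228,0,0,-0.006,0.2,0.0015,-0.004,0.228,0,0,-0.006,0.2], "force": 25}}

```text
clock: 4.2
tcp_pos: [0.4875, -0.3045, 0.0244]
ee_rot: [[-0.95, -0.312, 0.001], [-0.312, 0.95, -0.001], [-0.001, -0.001, -1.0]]
wrist_force: [-0.4, -0.0, 6.9]
finger_gap: 0.0361
finger_force: 25.0
```

```bash
python3 -c "
from h import *
s=arm.get_state();print(s['finger_gap'],s['finger_force'],s['tcp_pos'])
plan([.54,-.03,.12],np.radians(12.1))"
```

```text
0.03613303915979545 25.002231895923615 [ 0.48748331 -0.30452982  0.02435127]
shift [-0.2262  0.4071 -0.1597] turn [-1.000e-04  6.000e-04  5.339e-01] [-6.000e-04 -1.000e-04 -4.661e-01] clk 4.2 q6 -2.528
```

```bash
cat >> h.py <<'E'
FX=np.array([.5275,-.0045]);FY=.212
def fw(x,y): c,s=np.cos(FY),np.sin(FY); return FX+np.array([c*x-s*y,s*x+c*y])/1e3
def infx(P): c,s=np.cos(FY),np.sin(FY); d=np.asarray(P)[:2]-FX; return np.array([c*d[0]+s*d[1],-s*d[0]+c*d[1]])*1e3
E
python3 -c "
from h import *
plan([*fw(-13,-9),.12],FY)"
```

```text
shift [-0.1966  0.4413 -0.1598] turn [-1.000e-04  6.000e-04  5.337e-01] [-6.000e-04 -1.000e-04 -4.663e-01] clk 4.2 q6 -2.528
```

{"method": "carry_out", "body": {"rows": [0,0,-0.07,0,0,0,0.2,-0.04,0.09,-0.13,0,0,0.05,0.2,-0.1966,0.4413,-0.16,0,0,0.5337,0.2,-0.1966,0.4413,-0.16,0,0,0.5337,0.2,-0.1966,0.4413,-0.16,0,0,0.5337,0.2,-0.1966,0.4413,-0.16,0,0,0.5337,0.2,-0.1966,0.4413,-0.16,0,0,0.5337,0.2,-0.1966,0.4413,-0.16,0,0,0.5337,0.2,-0.1966,0.4413,-0.16,0,0,0.5337,0.2,-0.1966,0.4413,-0.16,0,0,0.5337,0.2,-0.1966,0.4413,-0.16,0,0,0.5337,0.2,-0.1966,0.4413,-0.16,0,0,0.5337,0.2,-0.1966,0.4413,-0.16,0,0,0.5337,0.2,-0.1966,0.4413,-0.16,0,0,0.5337,0.2,-0.1966,0.4413,-0.16,0,0,0.5337,0.2,-0.1966,0.4413,-0.16,0,0,0.5337,0.2,-0.1966,0.4413,-0.16,0,0,0.5337,0.2,-0.1966,0.4413,-0.16,0,0,0.5337,0.2,-0.1966,0.4413,-0.16,0,0,0.5337,0.2]}}

```text
clock: 5.78
tcp_pos: [0.5162, -0.0158, 0.1193]
ee_rot: [[-0.213, 0.977, 0.0], [0.977, 0.213, -0.0], [-0.0, 0.0, -1.0]]
wrist_force: [-0.3, 1.1, -1.0]
finger_gap: 0.036
finger_force: 25.0
```

```bash
python3 - <<'E'
from h import *
import pickle
s=arm.get_state();print(s['finger_gap'],infx(s['tcp_pos']),s['tcp_pos'],s['wrist_force'])
plan([*fw(-13,-9),.042],FY)
p=arm.camera_params("wrist"); im=arm.camera("wrist"); pickle.dump(p,open("w3.pkl","wb")); cv2.imwrite("pics/w3.png",im)
E
```

```text
0.035963432891205724 [-13.38296685  -8.64236235] [ 0.51623514 -0.01576486  0.11934143] [-0.26949724  1.1286569  -0.96757602]
shift [-0.0006  0.0006  0.1289] turn [0.     0.     0.0009] [-0.000e+00  1.000e-04 -9.991e-01] clk 5.78 q6 -0.336
```

View pics/w3.png

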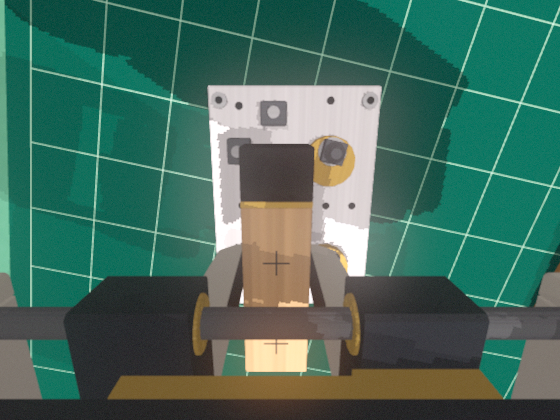

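Carry view: plate corners are at (208,87) and (380,87), the end stop is at (273,112), screw a at (334,151), and the blank's nose top corners at (240,145) and (314,145).

```bash
python3 - <<'E'
from h import *
import pickle
p=pickle.load(open("w3.pkl","rb"))
for px,z,n in [((208,87),.017,'TL -67,95'),((380,87),.017,'TR 67,95'),((273,112),.029,'end -16,74'),((239,152),.029,'side -43,46'),((334,151),.045,'a 29.4,46'),((240,145),.121,'noseL'),((314,145),.121,'noseR'),((241.5,200),.121,'spL'),((312,200),.121,'spR')]: print(n,np.round(infx(onz(p,px,z)),1))
E
```

```text
TL -67,95 [-65.8  93.5]
TR 67,95 [65.8 93.9]
end -16,74 [-15.9  75. ]
side -43,46 [-42.1  45.6]
a 29.4,46 [28.1 48. ]
noseL [-30.5  57.1]
noseR [ 4.4 57.2]
spL [-30.6  30.3]
spR [ 4.4 30.5]
```

{"method": "carry_out", "body": {"rows": [-0.0006,0.0006,0.04,0,0,0.001,0.2,-0.0006,0.0006,0.075,0,0,0.001,0.2,-0.0006,0.0006,0.1,0,0,0.001,0.2,-0.0006,0.0006,0.112,0,0,0.001,0.2,-0.0006,0.0006,0.119,0,0,0.001,0.2,-0.0006,0.0006,0.124,0,0,0.001,0.2,-0.0006,0.0006,0.128,0,0,0.001,0.2,-0.0006,0.0006,0.131,0,0,0.001,0.2,-0.0006,0.0006,0.133,0,0,0.001,0.2,-0.0006,0.0006,0.133,0,0,0.001,0.2]}}

```text
clock: 6.67
tcp_pos: [0.5168, -0.0161, 0.0396]
ee_rot: [[-0.208, 0.978, 0.0], [0.978, 0.208, -0.0], [-0.0, 0.0, -1.0]]
wrist_force: [-0.5, 0.5, -1.2]
finger_gap: 0.0358
finger_force: 25.0
```

```bash
python3 - <<'E'
from h import *
s=arm.get_state();print(s['finger_gap'],infx(s['tcp_pos']),s['tcp_pos'],s['wrist_force'])
plan([*fw(-13,0),s['tcp_pos'][2]],FY)
E
```

```text
0.03578962229845793 [-12.89209778  -9.06162053] [ 0.51680324 -0.01607145  0.03964463] [-0.45312244  0.54081541 -1.24544057]
shift [ 0.0151 -0.0002 -0.    ] turn [ 0.0001  0.     -0.0009] [ 1.000e-04 -2.000e-04  9.991e-01] clk 6.67 q6 -0.33
```

{"method": "carry_out", "body": {"rows": [0,0,0.002,0,0,0,0.2,0,0,0.004,0,0,0,0.2,0.003,0,0.004,0,0,0,0.2,0.006,0,0.004,0,0,0,0.2,0.008,0,0.004,0,0,0,0.2,0.01,0,0.004,0,0,0,0.2,0.012,0,0.004,0,0,0,0.2,0.0135,0,0.004,0,0,0,0.2,0.0135,0,0.004,0,0,0,0.2]}}

```text
clock: 7.42
tcp_pos: [0.5172, -0.009, 0.039]
ee_rot: [[-0.208, 0.978, 0.005], [0.978, 0.208, -0.002], [-0.003, 0.005, -1.0]]
wrist_force: [1.8, -6.6, 14.5]
finger_gap: 0.0356
finger_force: 25.0
```

```bash
python3 - <<'E'
from h import *
s=arm.get_state();print(s['finger_gap'],infx(s['tcp_pos']),s['tcp_pos'],s['wrist_force'],s['torque'])
E
```

```text
0.035580126074757044 [-11.00917448  -2.21750711] [ 0.5172039  -0.00898436  0.03898828] [ 1.7939205  -6.61490652 14.46668778] [-1.14099747 -0.11039557 -0.00733398]
```

{"method": "carry_out", "body": {"rows": [0,0,-0.002,0,0,0,0.2,0.001,-0.001,-0.002,0,0,0,0.2,0.002,-0.002,-0.002,0,0,0,0.2,0.003,-0.003,-0.002,0,0,0,0.2,0.004,-0.003,-0.002,0,0,0,0.2,0.005,-0.003,-0.002,0,0,0,0.2,0.005,-0.003,-0.002,0,0,0,0.2]}}

```text
clock: 8.0
tcp_pos: [0.5144, -0.0071, 0.0391]
ee_rot: [[-0.208, 0.978, 0.004], [0.978, 0.208, -0.002], [-0.003, 0.004, -1.0]]
wrist_force: [4.8, -14.4, 4.1]
finger_gap: 0.0356
finger_force: 25.0
```

```bash
python3 - <<'E'
from h import *
import pickle
s=arm.get_state();print(s['finger_gap'],infx(s['tcp_pos']),s['tcp_pos'],s['wrist_force'],s['torque'])
p=arm.camera_params("wrist"); im=arm.camera("wrist"); pickle.dump(p,open("w4.pkl","wb")); cv2.imwrite("w4.png",im)
cv2.imwrite("pics/w4.png",cv2.resize(im[20:220,180:400],None,fx=3,fy=3,interpolation=cv2.INTER_CUBIC))
E
```

```text
0.03560923965830483 [-13.36124436   0.24194112] [ 0.51438698 -0.00707489  0.03907006] [  4.83149338 -14.37371123   4.10272115] [-2.58278782 -0.84650361  0.01068313]
```

View pics/w4.png

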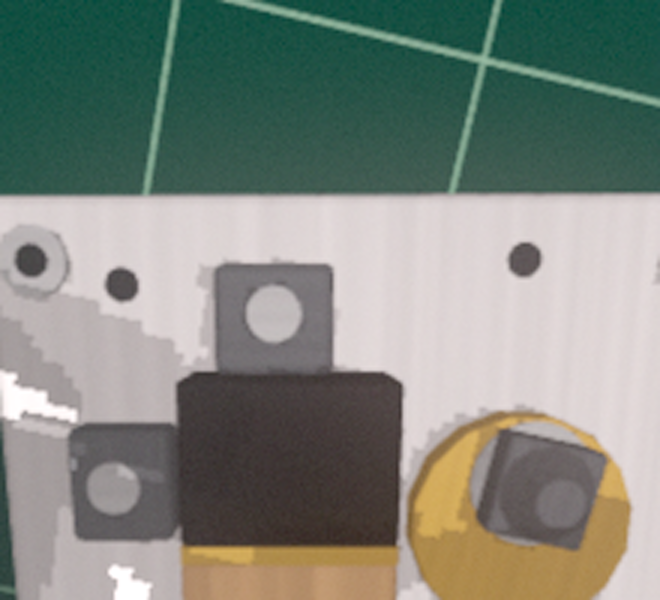

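The black end sits against the end stop and the blank is between side stop a and the cam. Screw a's head (crop (550,490)) is turned about 0.2 rad. I'll release the blank and go look at the key.

```bash
python3 - <<'E'
from h import *
plan([.472,.290,.24],np.radians(61))
E
```

```text
shift [ 0.498   0.0352 -0.3364] turn [ 0.0007  0.0015 -0.2721] [ 0.0018 -0.0009  0.7279] clk 8.05 q6 -0.311
```

{"method": "carry_out", "body": {"rows": [0,0,-0.002,0,0,0,0.45,0,0,-0.002,0,0,0,0.5,0,0,-0.002,0,0,0,0.53,0,0,-0.005,0,0,0,0.53,0,0,-0.03,0,0,0,0.53,0,0,-0.09,0,0,0,0.53,0,0,-0.15,0,0,0,0.53,0.498,0.035,-0.336,0,0,-0.272,0.8,0.498,0.035,-0.336,0,0,-0.272,0.8,0.498,0.035,-0.336,0,0,-0.272,0.8,0.498,0.035,-0.336,0,0,-0.272,0.8,0.498,0.035,-0.336,0,0,-0.272,0.8,0.498,0.035,-0.336,0,0,-0.272,0.8,0.498,0.035,-0.336,0,0,-0.272,0.8,0.498,0.035,-0.336,0,0,-0.272,0.8,0.498,0.035,-0.336,0,0,-0.272,0.8,0.498,0.035,-0.336,0,0,-0.272,0.8,0.498,0.035,-0.336,0,0,-0.272,0.8,0.498,0.035,-0.336,0,0,-0.272,0.8]}}

```text
clock: 9.63
tcp_pos: [0.471, 0.29, 0.2392]
ee_rot: [[-0.874, 0.487, -0.001], [0.487, 0.874, -0.001], [0.001, -0.001, -1.0]]
wrist_force: [-0.6, 0.6, -0.4]
finger_gap: 0.0741
finger_force: 0.0
```

```bash
python3 - <<'E'
from h import *
import pickle
s=arm.get_state();print(s['finger_gap'],s['tcp_pos'],s['wrist_force'])
p=arm.camera_params("wrist"); im=arm.camera("wrist"); pickle.dump(p,open("w5.pkl","wb")); cv2.imwrite("w5.png",im)
x0,y0=150,20; cv2.imwrite("pics/w5.png",cv2.resize(im[y0:y0+270,x0:x0+266],None,fx=2.2,fy=2.2,interpolation=cv2.INTER_CUBIC))
E
```

```text
0.07414395965707624 [0.47100413 0.28999825 0.23919815] [-0.64403123  0.5739888  -0.43157047]
```

View pics/w5.png

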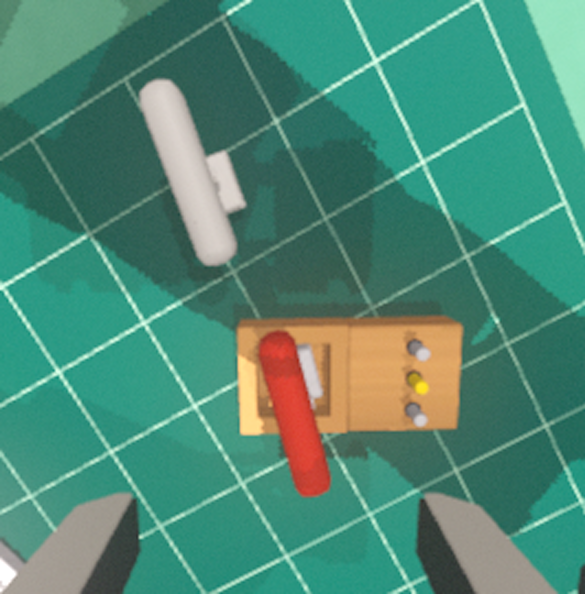

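Wrist crop: the red-handled key, steel socket in the pocket of the wooden block, is at (295,413) with the handle running from (277,345) to (313,483). The all-white look-alike at (190,175) stands on the mat, outside the block. The red one is the key.

```bash
python3 - <<'E'
from h import *
import pickle
p=pickle.load(open("w5.pkl","rb")); im=cv2.imread("w5.png"); P=[]
for cam,img in (("w",im),("top",cv2.imread("pics/top0.png")),("side",cv2.imread("pics/side0.png"))):
    pp=p if cam=="w" else arm.camera_params(cam)
    hsv=cv2.cvtColor(img,cv2.COLOR_BGR2HSV); m=(((hsv[...,0]<6)|(hsv[...,0]>172))&(hsv[...,1]>185)&(hsv[...,2]>70)).astype(np.uint8)*255
    m=cv2.morphologyEx(m,cv2.MORPH_CLOSE,np.ones((5,5)));c=max(cv2.findContours(m,0,1)[0],key=cv2.contourArea)
    r=cv2.minAreaRect(c);b=cv2.boxPoints(r); M=cv2.moments(c);ctr=(M['m10']/M['m00'],M['m01']/M['m00']); print(cam,r,np.round(ctr,1)); P.append((pp,ctr))
    if cam!="side":
        for z in (.108,.118):
            e=sorted([b[i] for i in range(4)],key=lambda v:v[1])
            A=onz(pp,(e[0]+e[1])/2,z);B=onz(pp,(e[2]+e[3])/2,z);print(z,np.round((A+B)/2,4),'len',np.linalg.norm(A-B),'ang',np.degrees(np.arctan2(*(B-A)[1::-1])))
print('tri w+top',tri(P[:2]),'w+side',tri([P[0],P[2]]),'all',tri(P))
k=lambda x,y:(np.array([x,y])/2.2+[150,20])
q=[k(258,345),k(330,343),k(330,412),k(258,414)]
W=np.array([onz(p,x,.036) for x in q]);print('pocket',W.mean(0),[round(np.linalg.norm(W[i]-W[i-1])*1e3,1) for i in range(4)])
for f in ((258,345),(330,345)): pass
d=W[1]-W[0];print('stand y ang',np.degrees(np.arctan2(d[1],d[0])))
E
```

```text
w ((283.52691650390625, 208.26536560058594), (73.93598937988281, 15.962453842163086), 74.74488067626953) [283.5 207.8]
0.108 [0.4765 0.2946 0.108 ] len 0.0727096342080389 ang -14.00482201840238
0.118 [0.4739 0.2957 0.118 ] len 0.07012121916756557 ang -14.004822018402363Traceback (most recent call last):
  File "<stdin>", line 8, in <module>
ZeroDivisionError: float division by zero
```

```bash
python3 - <<'E'
from h import *
import pickle
p=pickle.load(open("w5.pkl","rb")); im=cv2.imread("w5.png"); P=[]
for cam,img in (("w",im),("top",cv2.imread("pics/top0.png")),("side",cv2.imread("pics/side0.png"))):
    pp=p if cam=="w" else arm.camera_params(cam)
    hsv=cv2.cvtColor(img,cv2.COLOR_BGR2HSV); m=(((hsv[...,0]<7)|(hsv[...,0]>168))&(hsv[...,1]>170)&(hsv[...,2]>70)).astype(np.uint8)*255
    m=cv2.morphologyEx(m,cv2.MORPH_CLOSE,np.ones((3,3)));c=max(cv2.findContours(m,0,1)[0],key=cv2.contourArea)
    r=cv2.minAreaRect(c); print(cam,np.round(r[0],1),np.round(r[1],1),r[2]); P.append((pp,r[0]))
print('tri w+top',tri(P[:2]),'w+side',tri([P[0],P[2]]),'all',tri(P))
k=lambda x,y:(np.array([x,y])/2.2+[150,20])
q=[k(258,345),k(330,343),k(330,412),k(258,414)]
W=np.array([onz(p,x,.036) for x in q]);print('pocket',W.mean(0),[round(np.linalg.norm(W[i]-W[i-1])*1e3,1) for i in range(4)])
d=W[1]-W[0];print('stand y ang',np.degrees(np.arctan2(d[1],d[0])))
E
```

```text
w [283.2 207.5] [75.7 16.8] 74.74488067626953
top [144. 280.] [ 7.9 35.3] 12.26477336883545
side [252.7 290. ] [40.6 13.4] 35.53767395019531
tri w+top [0.47409315 0.29491541 0.10846909] w+side [0.4746444  0.29503288 0.1079465 ] all [0.4743416  0.29505421 0.10810691]
pocket [0.4763191  0.29614917 0.036     ] [np.float64(37.7), np.float64(37.9), np.float64(37.6), np.float64(39.0)]
stand y ang 62.525805074376436
```

```bash
python3 - <<'E'
from h import *
plan([.475,.295,.105],np.radians(76))
E
```

```text
shift [-0.0016  0.0107  0.2238] turn [-0.0003 -0.0002 -0.0841] [-3.000e-04  4.000e-04  9.159e-01] clk 9.68 q6 -0.594
```

{"method": "carry_out", "body": {"rows": [-0.0016,0.0107,0.05,0,0,-0.03,0.75,-0.0016,0.0107,0.1,0,0,-0.06,0.7,-0.0016,0.0107,0.14,0,0,-0.084,0.6,-0.0016,0.0107,0.18,0,0,-0.084,0.5,-0.0016,0.0107,0.21,0,0,-0.084,0.4,-0.0016,0.0107,0.2238,0,0,-0.084,0.35,-0.0016,0.0107,0.2238,0,0,-0.084,0.3,-0.0016,0.0107,0.2238,0,0,-0.084,0.2,-0.0016,0.0107,0.2238,0,0,-0.084,0.1,-0.0016,0.0107,0.2238,0,0,-0.084,0.0,-0.0016,0.0107,0.2238,0,0,-0.084,0.0,-0.0016,0.0107,0.2238,0,0,-0.084,0.0,-0.0016,0.0107,0.2238,0,0,-0.084,0.0], "force": 60}}

```text
clock: 10.77
tcp_pos: [0.4757, 0.2964, 0.1067]
ee_rot: [[-0.971, 0.241, 0.002], [0.241, 0.971, 0.001], [-0.002, 0.001, -1.0]]
wrist_force: [-0.4, -0.4, 6.2]
finger_gap: 0.0154
finger_force: 60.0
```

```bash
python3 - <<'E'
from h import *
s=arm.get_state();print(s['finger_gap'],s['finger_force'],s['tcp_pos'],s['wrist_force'],np.round(s['torque'],2),np.degrees(np.arctan2(s['ee_rot'][1][1],s['ee_rot'][0][1])))
E
```

```text
0.015444746343746603 60.00215291976929 [0.47568663 0.29644987 0.10669789] [-0.36372674 -0.43303728  6.23561843] [-0.24 -0.05  0.  ] 76.06087615202294
```

```bash
python3 - <<'E'
from h import *
import pickle
p=pickle.load(open("w4.pkl","rb")); k=lambda x,y:(np.array([x,y])/3+[180,20])
print('w4 a tip',infx(onz(p,k(560,503),.045)))
h=[k(500,430),k(606,455),k(580,549),k(483,525)]
W=np.array([onz(p,x,.037) for x in h]);print('square at .037',np.round([infx(w) for w in W],1).tolist(),infx(W.mean(0)))
d=W[1]-W[0];print('angle a',FY-np.arctan2(d[1],d[0])); d=W[2]-W[3];print('angle a',FY-np.arctan2(d[1],d[0]))
for q,z,n in ((k(275,313),.029,'end bolt -16,74'),(k(113,489),.029,'side bolt -43,46'),(k(216,373),.029,'end face L -26,65'),(k(331,374),.029,'R -6,65'),(k(177,540),.029,'side corner -34,36')): print(n,infx(onz(p,q,z)))
p=pickle.load(open("w3.pkl","rb"))
im=cv2.imread("pics/w3.png")[130:175,305:365]; hsv=cv2.cvtColor(im,cv2.COLOR_BGR2HSV)
m=((hsv[...,2]<95)).astype(np.uint8)*255; c=max(cv2.findContours(m,0,1)[0],key=cv2.contourArea);r=cv2.minAreaRect(c);print(r)
p=pickle.load(open("w1.pkl","rb")); im=cv2.imread("pics/w1.png");hsv=cv2.cvtColor(im,cv2.COLOR_BGR2HSV)
for n,(x,y) in (('a',(315,127)),('b',(314,217))):
    s=hsv[y-14:y+14,x-14:x+14]; m=((s[...,2]<110)&(s[...,1]<90)).astype(np.uint8)*255; c=max(cv2.findContours(m,0,1)[0],key=cv2.contourArea);r=cv2.minAreaRect(c);print(n,r[0][0]+x-14,r[0][1]+y-14,r[1],r[2])
plan([*fw(29.4,46.5),.18],np.radians(89.5))
E
```

```text
w4 a tip [29.9593762  46.32296567]
square at .037 [[21.6, 56.9], [39.3, 52.7], [36.4, 36.7], [19.7, 40.9]] [29.25584326 46.78285452]
angle a 0.22935817220302732
angle a 0.24711697706598873
end bolt -16,74 [-15.29295054  75.31979713]
side bolt -43,46 [-43.8849433   45.64946029]
end face L -26,65 [-25.34778043  65.55042661]
R -6,65 [-5.85131106 65.34755452]
side corner -34,36 [-32.98262078  36.4032945 ]
((4.0, 29.0), (30.0, 8.0), 90.0)
a 313.40384578704834 126.48077011108398 (17.062103271484375, 17.258220672607422) 11.309932708740234Traceback (most recent call last):
  File "<stdin>", line 14, in <module>
ValueError: max() iterable argument is empty
```

{"method": "carry_out", "body": {"rows": [0,0,-0.03,0,0,0,0,0,0,-0.08,0,0,0,0,0,0,-0.13,0,0,0,0]}}

```text
clock: 11.02
tcp_pos: [0.4745, 0.296, 0.1841]
ee_rot: [[-0.971, 0.241, -0.002], [0.241, 0.971, -0.001], [0.002, -0.001, -1.0]]
wrist_force: [0.0, -0.5, -0.8]
finger_gap: 0.0155
finger_force: 60.0
```

```bash
python3 - <<'E'
from h import *
plan([*fw(29.5,46.5),.18],np.radians(89.5))
E
```

```text
shift [-0.2165 -0.3735  0.0069] turn [-0.0003 -0.0005 -0.0747] [-8.000e-04  5.000e-04  9.253e-01] clk 11.02 q6 -0.853
```

{"method": "carry_out", "body": {"rows": [-0.2165,-0.3735,0.006,0,0,-0.0747,0,-0.2165,-0.3735,0.006,0,0,-0.0747,0,-0.2165,-0.3735,0.006,0,0,-0.0747,0,-0.2165,-0.3735,0.006,0,0,-0.0747,0,-0.2165,-0.3735,0.006,0,0,-0.0747,0,-0.2165,-0.3735,0.006,0,0,-0.0747,0,-0.2165,-0.3735,0.006,0,0,-0.0747,0,-0.2165,-0.3735,0.006,0,0,-0.0747,0,-0.2165,-0.3735,0.006,0,0,-0.0747,0,-0.2165,-0.3735,0.006,0,0,-0.0747,0]}}

```text
clock: 11.85
tcp_pos: [0.5468, 0.0483, 0.18]
ee_rot: [[-1.0, 0.008, -0.0], [0.008, 1.0, 0.0], [0.0, 0.0, -1.0]]
wrist_force: [-0.3, -0.9, -1.1]
finger_gap: 0.0155
finger_force: 60.0
```

```bash
python3 - <<'E'
from h import *
s=arm.get_state(); print(infx(s['tcp_pos']),s['tcp_pos'],s['wrist_force'])
im=arm.camera("wrist"); cv2.imwrite("pics/w6.png",im)
plan([*fw(29.5,46.5),.125],np.radians(89.5))
E
```

```text
[30.00310092 47.51712812] [0.54683305 0.04826644 0.17998311] [-0.27602241 -0.85089317 -1.14562505]
shift [ 0.0004 -0.0023  0.0917] turn [ 0.0001 -0.0001  0.0004] [ 1.000e-04  1.000e-04 -9.996e-01] clk 11.9 q6 -1.56
```

View pics/w6.png

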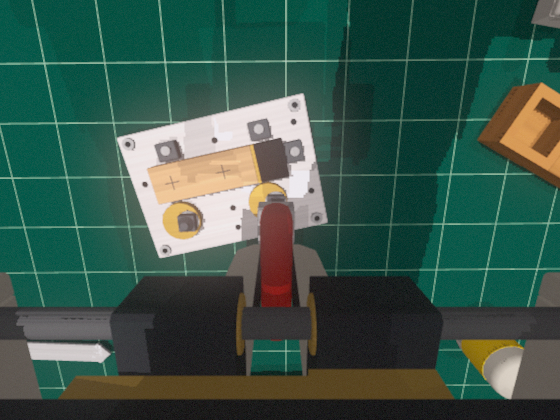

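The key is in the jaws over screw a's head. The blank lies in the fixture with its nose against the end stop, and screw b's head is at (187,222).

{"method": "carry_out", "body": {"rows": [0.0004,-0.0023,0.03,0,0,0.0004,0,0.0004,-0.0023,0.05,0,0,0.0004,0,0.0004,-0.0023,0.056,0,0,0.0004,0,0.0004,-0.0023,0.061,0,0,0.0004,0,0.0004,-0.0023,0.066,0,0,0.0004,0,0.0004,-0.0023,0.071,0,0,0.0004,0,0.0004,-0.0023,0.076,0,0,0.0004,0,0.0004,-0.0023,0.081,0,0,0.0004,0,0.0004,-0.0023,0.086,0,0,0.0004,0]}}

```text
clock: 12.65
tcp_pos: [0.5472, 0.0463, 0.1285]
ee_rot: [[-1.0, 0.01, 0.001], [0.01, 1.0, 0.001], [-0.001, 0.001, -1.0]]
wrist_force: [-0.1, 2.8, -0.4]
finger_gap: 0.0157
finger_force: 60.0
```

```bash
cat > st.py <<'E'
from h import *
s=arm.get_state(); print(infx(s['tcp_pos']),np.round(s['tcp_pos'],4),'F',np.round(s['wrist_force'],1),'M',np.round(s['torque'],2),'yaw',np.degrees(np.arctan2(s['ee_rot'][1][1],s['ee_rot'][0][1])),'gap',s['finger_gap'],s['clock'],'q6',s['qpos'][5])
E
python3 st.py
```

```text
[29.9307801  45.52134651] [0.5472 0.0463 0.1285] F [-0.1  2.8 -0.4] M [ 0.64 -0.22 -0.  ] yaw 89.41800181089492 gap 0.015702077216795413 12.65 q6 -1.561649351463692
```

{"method": "carry_out", "body": {"rows": [0,0.001,0.003,0,0,0,0,0,0.0015,0.005,0,0,0,0,0,0.0015,0.005,0,0,0.028,0,0,0.0015,0.005,0,0,0.056,0,0,0.0015,0.005,0,0,0.084,0,0,0.0015,0.005,0,0,0.112,0,0,0.0015,0.005,0,0,0.14,0,0,0.0015,0.005,0,0,0.168,0,0,0.0015,0.005,0,0,0.196,0,0,0.0015,0.005,0,0,0.224,0,0,0.0015,0.005,0,0,0.252,0,0,0.0015,0.005,0,0,0.28,0,0,0.0015,0.005,0,0,0.308,0,0,0.0015,0.005,0,0,0.336,0,0,0.0015,0.005,0,0,0.336,0]}}

```text
clock: 13.9
tcp_pos: [0.5471, 0.047, 0.1253]
ee_rot: [[-0.481, 0.877, 0.001], [0.877, 0.481, 0.0], [-0.0, 0.001, -1.0]]
wrist_force: [1.1, 0.6, -2.6]
finger_gap: 0.0155
finger_force: 60.0
```

```bash
python3 st.py
```

```text
[30.04007049 46.21610563] [0.5471 0.047  0.1253] F [ 1.1  0.6 -2.6] M [ 0.27 -0.48  0.04] yaw 28.731630772136132 gap 0.015498964744627582 13.9 q6 -0.500586809681194
```

{"method": "carry_out", "body": {"rows": [0,0,0,0,0,0.015,0,0,0,0,0,0,0.03,0,0,0,0,0,0,0.045,0,0,0,0,0,0,0.06,0,0,0,0,0,0,0.075,0,0,0,0,0,0,0.085,0,0,0,0,0,0,0.085,0]}}

```text
clock: 14.48
tcp_pos: [0.547, 0.0469, 0.1253]
ee_rot: [[-0.238, 0.971, 0.0], [0.971, 0.238, -0.0], [-0.0, 0.0, -1.0]]
wrist_force: [1.5, 0.9, -2.9]
finger_gap: 0.0159
finger_force: 60.0
```

```bash
python3 st.py
```

```text
[29.9145873  46.16423313] [0.547  0.0469 0.1253] F [ 1.5  0.9 -2.9] M [ 0.16 -0.44  0.24] yaw 13.747290627990091 gap 0.015934510100836016 14.4833 q6 -0.23898948342065818
```

{"method": "carry_out", "body": {"rows": [0,0,0,0,0,0.01,0,0,0,0,0,0,0.02,0,0,0,0,0,0,0.03,0,0,0,0,0,0,0.04,0,0,0,0,0,0,0.04,0]}}

```text
clock: 14.9
tcp_pos: [0.547, 0.0469, 0.1253]
ee_rot: [[-0.114, 0.993, 0.0], [0.993, 0.114, -0.0], [-0.0, 0.0, -1.0]]
wrist_force: [1.1, 0.8, -2.6]
finger_gap: 0.0153
finger_force: 60.1
```

```bash
python3 st.py
```

```text
[29.89489856 46.13696157] [0.547  0.0469 0.1253] F [ 1.1  0.8 -2.6] M [ 0.07 -0.46  0.33] yaw 6.573790285533727 gap 0.01533565680152898 14.9 q6 -0.11371182399753939
```

{"method": "carry_out", "body": {"rows": [0,0,0,0,0,0.008,0,0,0,0,0,0,0.016,0,0,0,0,0,0,0.022,0,0,0,0,0,0,0.022,0]}}

```text
clock: 15.23
tcp_pos: [0.547, 0.0469, 0.1253]
ee_rot: [[-0.045, 0.999, 0.0], [0.999, 0.045, -0.0], [-0.0, 0.0, -1.0]]
wrist_force: [2.0, 0.2, -3.9]
finger_gap: 0.0155
finger_force: 60.1
```

```bash
python3 st.py
```

```text
[29.8640268  46.14796265] [0.547  0.0469 0.1253] F [ 2.   0.2 -3.9] M [ 0.06 -0.45  0.32] yaw 2.578609593804317 gap 0.015488101145048637 15.2333 q6 -0.04405544788350204
```

{"method": "carry_out", "body": {"rows": [0,0,0,0,0,-0.025,0,0,0,0,0,0,-0.05,0,0,0,-0.01,0,0,-0.05,0,0,0,-0.03,0,0,-0.05,0,0,0,-0.06,0,0,-0.05,0,0,0,-0.09,0,0,-0.05,0,0,0,-0.09,0,0,-0.05,0]}}

```text
clock: 15.82
tcp_pos: [0.5482, 0.0469, 0.1827]
ee_rot: [[-0.198, 0.98, 0.005], [0.98, 0.198, 0.0], [-0.001, 0.004, -1.0]]
wrist_force: [0.7, -0.9, -1.0]
finger_gap: 0.0155
finger_force: 60.0
```

```bash
python3 st.py; python3 - <<'E'
from h import *
im=cv2.imread("pics/w6.png"); 
for nm,f,(x,y) in (('w6 b','pics/w6.png',(187,222)),('w1 b','pics/w1.png',(314,217)),('w1 a','pics/w1.png',(315,127))):
    g=cv2.cvtColor(cv2.imread(f),cv2.COLOR_BGR2HSV)[y-16:y+16,x-16:x+16]
    g=cv2.resize(g,None,fx=4,fy=4,interpolation=cv2.INTER_CUBIC)
    for th in (90,110,130):
        m=((g[...,2]<th)&(g[...,1]<110)).astype(np.uint8)*255; cs=cv2.findContours(m,0,1)[0]
        if cs: c=max(cs,key=cv2.contourArea); r=cv2.minAreaRect(c); print(nm,th,np.round(np.array(r[0])/4+[x-16,y-16],1),np.round(np.array(r[1])/4,1),round(r[2],1))
h=cv2.cvtColor(im,cv2.COLOR_BGR2HSV); print(h[217:228:2,180:196:3].tolist())
E
```

```text
[31.08135516 45.9349176 ] [0.5482 0.0469 0.1827] F [ 0.7 -0.9 -1. ] M [-0.02 -0.14 -0.01] yaw 11.403802904992261 gap 0.015470571158175116 15.8167 q6 -0.19829771838165378
w6 b 110 [191.6 218.3] [21.1 10.4] 43.0
w6 b 130 [187.9 222.2] [17.1 18.7] 86.4
w1 b 130 [313.2 213.4] [15.  12.4] 8.1
w1 a 90 [311.5 127.5] [14.2  8.5] 72.8
w1 a 110 [313.6 126.8] [17.5 17.6] 12.2
w1 a 130 [313.5 126.8] [18.7 18.7] 12.1
[[[0, 21, 134], [2, 29, 125], [6, 40, 121], [7, 36, 127], [3, 20, 138], [8, 56, 105]], [[6, 29, 123], [4, 34, 119], [5, 39, 117], [5, 37, 116], [2, 25, 130], [8, 60, 107]], [[6, 33, 115], [4, 36, 119], [3, 39, 118], [6, 45, 113], [2, 36, 114], [7, 55, 106]], [[9, 28, 118], [178, 25, 132], [4, 34, 119], [5, 41, 112], [3, 44, 111], [5, 49, 105]], [[5, 25, 133], [0, 18, 138], [177, 21, 136], [5, 41, 107], [5, 39, 110], [5, 44, 105]], [[0, 20, 130], [0, 17, 137], [5, 21, 134], [8, 38, 107], [5, 39, 110], [2, 40, 109]]]
```

```bash
python3 - <<'E'
from h import *
plan([*fw(29.6,-45.9),.18],np.radians(94.7))
E
```

```text
shift [-0.1531 -0.0005  0.0046] turn [ 0.001   0.0013 -0.4628] [ 0.0013 -0.001   0.5372] clk 15.82 q6 -0.198
```

{"method": "carry_out", "body": {"rows": [-0.153,0,0.004,0,0,-0.463,0,-0.153,0,0.004,0,0,-0.463,0,-0.153,0,0.004,0,0,-0.463,0,-0.153,0,0.004,0,0,-0.463,0,-0.153,0,0.004,0,0,-0.463,0,-0.153,0,0.004,0,0,-0.463,0,-0.153,0,0.004,0,0,-0.463,0,-0.153,0,0.004,0,0,-0.463,0,-0.153,0,0.004,0,0,-0.463,0,-0.153,0,0.004,0,0,-0.463,0,-0.153,0,0.004,0,0,-0.463,0,-0.153,0,0.004,0,0,-0.463,0,-0.153,0,0.004,0,0,-0.463,0,-0.153,0,0.004,0,0,-0.463,0]}}

```text
clock: 16.98
tcp_pos: [0.5649, -0.043, 0.1764]
ee_rot: [[-0.997, -0.08, -0.001], [-0.08, 0.997, 0.0], [0.001, 0.0, -1.0]]
wrist_force: [-0.1, 0.6, -1.1]
finger_gap: 0.0155
finger_force: 60.0
```

```bash
python3 st.py; python3 - <<'E'
from h import *
im=arm.camera("wrist"); cv2.imwrite("w7.png",im)
for f in ("pics/w6.png","w7.png"):
    hsv=cv2.cvtColor(cv2.imread(f),cv2.COLOR_BGR2HSV); m=(((hsv[...,0]<7)|(hsv[...,0]>168))&(hsv[...,1]>150)&(hsv[...,2]>50)).astype(np.uint8)*255
    c=max(cv2.findContours(m,0,1)[0],key=cv2.contourArea); print(f,cv2.minAreaRect(c),cv2.fitLine(c,2,0,.01,.01).ravel())
plan([*fw(29.6,-45.9),.128],np.radians(94.7))
a,b=cv2.imread("w7.png")[60:280,200:400],cv2.imread("pics/w6.png")[60:280,180:380]
cv2.imwrite("pics/w7.png",cv2.resize(np.hstack([a,b]),None,fx=2,fy=2,interpolation=cv2.INTER_CUBIC))
E
```

```text
[ 28.45365917 -45.4912961 ] [ 0.5649 -0.043   0.1764] F [-0.1  0.6 -1.1] M [ 0.03 -0.14  0.02] yaw 94.60392572149932 gap 0.015484315858082525 16.9833 q6 -1.809296186317254
pics/w6.png ((276.4999694824219, 273.5), (30.999996185302734, 64.99998474121094), 0.0) [ 5.9527427e-02 -9.9822664e-01  2.7651456e+02  2.7247089e+02]
w7.png ((275.71209716796875, 259.633056640625), (93.49171447753906, 31.709991455078125), 88.40885925292969) [1.7046893e-02 9.9985468e-01 2.7572662e+02 2.5784534e+02]
shift [-0.002  -0.0005  0.0808] turn [ 0.0001 -0.0002 -0.0006] [-4.000e-04 -1.000e-04  9.994e-01] clk 17.03 q6 -1.809
```

View pics/w7.png

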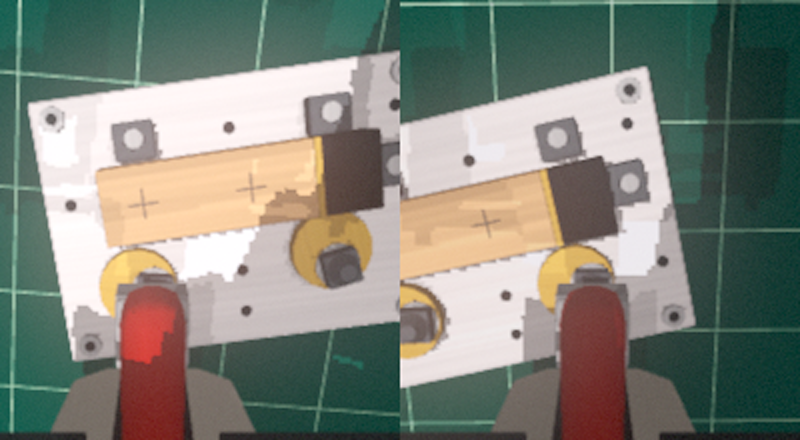

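Left half: cam a now presses the blank, with its head turned close to 90°. The blank lies along the side stops and the end stop. The key is over screw b. Descending.

{"method": "carry_out", "body": {"rows": [-0.002,-0.0005,0.03,0,0,0,0,-0.002,-0.0005,0.044,0,0,0,0,-0.002,-0.0005,0.05,0,0,0,0,-0.002,-0.0005,0.055,0,0,0,0,-0.002,-0.0005,0.06,0,0,0,0,-0.002,-0.0005,0.065,0,0,0,0,-0.002,-0.0005,0.07,0,0,0,0,-0.002,-0.0005,0.075,0,0,0,0,-0.002,-0.0005,0.08,0,0,0,0]}}

```text
clock: 17.78
tcp_pos: [0.5665, -0.0431, 0.1289]
ee_rot: [[-0.996, -0.084, 0.0], [-0.084, 0.996, 0.0], [-0.0, 0.0, -1.0]]
wrist_force: [-0.2, 0.5, 0.1]
finger_gap: 0.0157
finger_force: 60.0
```

```bash
python3 st.py
```

```text
[ 30.0333249  -45.96708658] [ 0.5665 -0.0431  0.1289] F [-0.2  0.5  0.1] M [ 0.29 -0.16 -0.01] yaw 94.81882808584389 gap 0.015721428656110547 17.7833 q6 -1.8130654435557543
```

{"method": "carry_out", "body": {"rows": [0,0,0.003,0,0,0,0,0,0,0.006,0,0,0,0,0,0,0.006,0,0,0.026,0,0,0,0.006,0,0,0.052,0,0,0,0.006,0,0,0.078,0,0,0,0.006,0,0,0.104,0,0,0,0.006,0,0,0.13,0,0,0,0.006,0,0,0.156,0,0,0,0.006,0,0,0.182,0,0,0,0.006,0,0,0.208,0,0,0,0.006,0,0,0.234,0,0,0,0.006,0,0,0.26,0,0,0,0.006,0,0,0.286,0,0,0,0.006,0,0,0.312,0,0,0,0.006,0,0,0.338,0,0,0,0.006,0,0,0.364,0,0,0,0.006,0,0,0.39,0,0,0,0.006,0,0,0.41,0,0,0,0.006,0,0,0.41,0]}}

```text
clock: 19.37
tcp_pos: [0.5666, -0.0431, 0.1253]
ee_rot: [[-0.356, 0.934, 0.0], [0.934, 0.356, 0.0], [0.0, 0.0, -1.0]]
wrist_force: [0.5, 0.5, -2.7]
finger_gap: 0.0158
finger_force: 60.0
```

```bash
python3 st.py
```

```text
[ 30.06703909 -45.92603123] [ 0.5666 -0.0431  0.1253] F [ 0.5  0.5 -2.7] M [ 0.31 -0.35  0.11] yaw 20.877082271456132 gap 0.015846270944318546 19.3667 q6 -0.5223999070990918
```

Same end angle as for screw a: another 18° in steps.

{"method": "carry_out", "body": {"rows": [0,0,0,0,0,0.012,0,0,0,0,0,0,0.024,0,0,0,0,0,0,0.036,0,0,0,0,0,0,0.048,0,0,0,0,0,0,0.06,0,0,0,0,0,0,0.072,0,0,0,0,0,0,0.08,0,0,0,0,0,0,0.08,0]}}

```text
clock: 20.03
tcp_pos: [0.5665, -0.0432, 0.1253]
ee_rot: [[-0.117, 0.993, 0.0], [0.993, 0.117, -0.0], [-0.0, 0.0, -1.0]]
wrist_force: [0.7, 0.7, -2.7]
finger_gap: 0.0155
finger_force: 60.1
```

```bash
python3 st.py
```

```text
[ 29.99890762 -46.00742514] [ 0.5665 -0.0432  0.1253] F [ 0.7  0.7 -2.7] M [ 0.24 -0.34  0.34] yaw 6.714939317087031 gap 0.015489964428121393 20.0333 q6 -0.2751108578322405
```

{"method": "carry_out", "body": {"rows": [0,0,0,0,0,0.008,0,0,0,0,0,0,0.016,0,0,0,0,0,0,0.024,0,0,0,0,0,0,0.03,0,0,0,0,0,0,0.03,0]}}

```text
clock: 20.45
tcp_pos: [0.5665, -0.0432, 0.1253]
ee_rot: [[-0.023, 1.0, 0.0], [1.0, 0.023, -0.0], [-0.0, 0.0, -1.0]]
wrist_force: [-0.1, 0.8, -3.5]
finger_gap: 0.0155
finger_force: 60.1
```

```bash
python3 st.py
```

```text
[ 29.95902449 -46.02085301] [ 0.5665 -0.0432  0.1253] F [-0.1  0.8 -3.5] M [ 0.17 -0.3   0.38] yaw 1.2931534864547662 gap 0.01549500899661874 20.45 q6 -0.18049545316022866
```

{"method": "carry_out", "body": {"rows": [0,0,0,0,0,-0.025,0,0,0,0,0,0,-0.05,0,0,0,-0.01,0,0,-0.05,0,0,0,-0.03,0,0,-0.05,0,0,0,-0.06,0,0,-0.05,0,0,0,-0.1,0,0,-0.05,0,0,0,-0.1,0,0,-0.05,0]}}

```text
clock: 21.03
tcp_pos: [0.5683, -0.0436, 0.1905]
ee_rot: [[-0.176, 0.984, 0.007], [0.984, 0.176, -0.001], [-0.002, 0.006, -1.0]]
wrist_force: [0.3, 0.1, -0.0]
finger_gap: 0.0154
finger_force: 60.0
```

```bash
python3 - <<'E'
from h import *
plan([.476,.296,.185],np.radians(66))
E
```

```text
shift [ 0.5842 -0.0521  0.0075] turn [ 0.0015  0.0016 -0.3105] [ 0.0019 -0.0017  0.6895] clk 21.03 q6 -0.335
```

{"method": "carry_out", "body": {"rows": [0.584,-0.052,0.007,0,0,-0.31,0,0.584,-0.052,0.007,0,0,-0.31,0,0.584,-0.052,0.007,0,0,-0.31,0,0.584,-0.052,0.007,0,0,-0.31,0,0.584,-0.052,0.007,0,0,-0.31,0,0.584,-0.052,0.007,0,0,-0.31,0,0.584,-0.052,0.007,0,0,-0.31,0,0.584,-0.052,0.007,0,0,-0.31,0,0.584,-0.052,0.007,0,0,-0.31,0,0.584,-0.052,0.007,0,0,-0.31,0,0.584,-0.052,0.007,0,0,-0.31,0,0.584,-0.052,0.007,0,0,-0.31,0,0.584,-0.052,0.007,0,0,-0.31,0,0.584,-0.052,0.007,0,0,-0.31,0]}}

```text
clock: 22.2
tcp_pos: [0.4739, 0.2951, 0.1812]
ee_rot: [[-0.913, 0.408, -0.0], [0.408, 0.913, -0.0], [-0.0, -0.0, -1.0]]
wrist_force: [-0.3, -0.6, -2.4]
finger_gap: 0.0156
finger_force: 60.0
```

```bash
python3 st.py; python3 - <<'E'
from h import *
plan([.476,.296,.112],np.radians(66))
p=arm.camera_params("top"); im=arm.camera("top"); hsv=cv2.cvtColor(im,cv2.COLOR_BGR2HSV)
m=((hsv[...,0]<32)&(hsv[...,0]>12)&(hsv[...,1]>25)&(hsv[...,2]>120)).astype(np.uint8)*255; m[:,:240]=0;m[:,350:]=0;m[:200]=0;m[295:]=0
for c in cv2.findContours(m,0,1)[0]:
    if cv2.contourArea(c)>30: r=cv2.minAreaRect(c); print(np.round(r[0],1),np.round(r[1],1),r[2],infx(onz(p,r[0],.035)))
E
```

```text
[ 10.62833023 304.12797984] [0.4739 0.2951 0.1812] F [-0.3 -0.6 -2.4] M [ 0.05 -0.13 -0.01] yaw 65.91646079725527 gap 0.01563083649446911 22.2 q6 -0.6768783341606568
shift [-0.0026  0.0029  0.1154] turn [-0.      0.     -0.0005] [0.000e+00 1.000e-04 9.995e-01] clk 22.2 q6 -0.677
[294.4 243.5] [34.1 60.1] 72.47443389892578 [-0.33615847 -1.24184782]
```

{"method": "carry_out", "body": {"rows": [-0.0026,0.0029,0.02,0,0,0,0,-0.0026,0.0029,0.05,0,0,0,0,-0.0026,0.0029,0.07,0,0,0,0,-0.0026,0.0029,0.085,0,0,0,0,-0.0026,0.0029,0.097,0,0,0,0,-0.0026,0.0029,0.107,0,0,0,0,-0.0026,0.0029,0.115,0,0,0,0,-0.0026,0.0029,0.12,0,0,0,0,-0.0026,0.0029,0.122,0,0,0,0,-0.0026,0.0029,0.122,0,0,0,0]}}

```text
clock: 23.08
tcp_pos: [0.4757, 0.2971, 0.108]
ee_rot: [[-0.914, 0.406, 0.0], [0.406, 0.914, 0.0], [-0.0, 0.0, -1.0]]
wrist_force: [-0.0, -0.2, -0.6]
finger_gap: 0.0159
finger_force: 60.0
```

```bash
python3 st.py
```

```text
[ 12.81988753 305.73864646] [0.4757 0.2971 0.108 ] F [-0.  -0.2 -0.6] M [ 0.01 -0.13  0.03] yaw 66.02942644192865 gap 0.01587509429724601 23.0833 q6 -0.6772106634274644
```

{"method": "carry_out", "body": {"rows": [0,0,0.0015,0,0,0,0,0,0,0.003,0,0,0,0,0,0,0.004,0,0,0,0,0,0,0.004,0,0,0,0]}}

```text
clock: 23.42
tcp_pos: [0.476, 0.2972, 0.1067]
ee_rot: [[-0.914, 0.406, 0.001], [0.406, 0.914, 0.0], [-0.001, 0.001, -1.0]]
wrist_force: [-3.0, -1.1, 8.3]
finger_gap: 0.0154
finger_force: 60.0
```

```bash
python3 st.py
```

```text
[ 13.12827904 305.801706  ] [0.476  0.2972 0.1067] F [-3.  -1.1  8.3] M [-0.28  0.37  0.03] yaw 66.03676569969716 gap 0.015372696387826294 23.4167 q6 -0.6772491371474217
```

Floor contact at the original height (8 N). I'll open, rise and move over the fixture to check.

{"method": "carry_out", "body": {"rows": [0,0,-0.001,0,0,0,0.2,0,0,-0.001,0,0,0,0.35,0,0,-0.001,0,0,0,0.5,0,0,-0.001,0,0,0,0.5,0,0,-0.03,0,0,0,0.5,0,0,-0.08,0,0,0,0.5,0,0,-0.15,0,0,0,0.5,0,0,-0.22,0,0,0,0.5,0,0,-0.22,0,0,0,0.5]}}

```text
clock: 24.17
tcp_pos: [0.4781, 0.2984, 0.2452]
ee_rot: [[-0.914, 0.406, 0.01], [0.406, 0.914, 0.005], [-0.007, 0.009, -1.0]]
wrist_force: [1.1, -0.3, 1.4]
finger_gap: 0.0462
finger_force: 0.0
```

```bash
python3 st.py; python3 - <<'E'
from h import *
P=[]
for cam in ("wrist","top","side"):
    pp=arm.camera_params(cam); img=arm.camera(cam); cv2.imwrite(f"end_{cam}.png",img)
    hsv=cv2.cvtColor(img,cv2.COLOR_BGR2HSV); m=(((hsv[...,0]<7)|(hsv[...,0]>168))&(hsv[...,1]>170)&(hsv[...,2]>70)).astype(np.uint8)*255
    m=cv2.morphologyEx(m,cv2.MORPH_CLOSE,np.ones((3,3)));cs=cv2.findContours(m,0,1)[0]
    if not cs: print(cam,'none'); continue
    c=max(cs,key=cv2.contourArea); r=cv2.minAreaRect(c); print(cam,np.round(r[0],1),np.round(r[1],1),r[2]); P.append((pp,r[0]))
print(tri([P[0],P[-1]]),tri(P))
plan([.525,.0,.24],FY+np.pi/2)
E
```

```text
[ 15.43048104 306.49364083] [0.4781 0.2984 0.2452] F [ 1.1 -0.3  1.4] M [ 0.02 -0.14 -0.02] yaw 66.03822102834248 gap 0.046150896022012854 24.1667 q6 -0.6772169436385856
wrist [272.5 202. ] [74. 15.] 90.0
top none
side [252.3 290.7] [38.5 11.5] 47.48955535888672
[0.47483236 0.29656836 0.10751308] [0.47483236 0.29656836 0.10751308]
shift [-0.2766 -0.4186 -0.0047] turn [-0.     -0.     -0.2006] [-0.      0.      0.7994] clk 24.32 q6 -0.677
```

```bash
python3 -c "
from h import *
plan([*fw(50,0),.2],FY+np.pi/2)"
```

```text
shift [-0.3508 -0.3747  0.0619] turn [-0.     -0.     -0.2006] [-0.      0.      0.7994] clk 24.32 q6 -0.677
```

{"method": "carry_out", "body": {"rows": [-0.351,-0.375,0.062,0,0,-0.2,0.5,-0.351,-0.375,0.062,0,0,-0.2,0.5,-0.351,-0.375,0.062,0,0,-0.2,0.5,-0.351,-0.375,0.062,0,0,-0.2,0.5,-0.351,-0.375,0.062,0,0,-0.2,0.5,-0.351,-0.375,0.062,0,0,-0.2,0.5,-0.351,-0.375,0.062,0,0,-0.2,0.5,-0.351,-0.375,0.062,0,0,-0.2,0.5,-0.351,-0.375,0.062,0,0,-0.2,0.5,-0.351,-0.375,0.062,0,0,-0.2,0.5,-0.351,-0.375,0.062,0,0,-0.2,0.5,-0.351,-0.375,0.062,0,0,-0.2,0.5]}}

```text
clock: 25.32
tcp_pos: [0.5761, 0.007, 0.1997]
ee_rot: [[-0.978, -0.21, -0.001], [-0.21, 0.978, 0.0], [0.001, 0.001, -1.0]]
wrist_force: [-0.8, -0.5, -0.5]
finger_gap: 0.0464
finger_force: 0.0
```

```bash
python3 - <<'E'
from h import *
p=arm.camera_params("wrist"); im=arm.camera("wrist"); cv2.imwrite("w8.png",im)
for n,y in (('a',46),('b',-46)):
    c=proj(p,[*fw(29.4,y),.04]).astype(int); x,yy=c
    g=cv2.resize(im[yy-20:yy+20,x-20:x+20],None,fx=4,fy=4,interpolation=cv2.INTER_CUBIC); h=cv2.cvtColor(g,cv2.COLOR_BGR2HSV)
    for th in (90,110,130):
        m=((h[...,2]<th)&(h[...,1]<95)).astype(np.uint8)*255; cs=cv2.findContours(m,0,1)[0]
        if cs: r=cv2.minAreaRect(max(cs,key=cv2.contourArea)); print(n,c,th,np.round(np.array(r[0])/4+c-20,1),np.round(np.array(r[1])/4,1),round(r[2],1))
    # brass centre
    g=im[yy-35:yy+35,x-35:x+35]; h=cv2.cvtColor(g,cv2.COLOR_BGR2HSV); m=((h[...,0]>15)&(h[...,0]<30)&(h[...,1]>140)).astype(np.uint8)*255
    c2=max(cv2.findContours(m,0,1)[0],key=cv2.contourArea); cc,rad=cv2.minEnclosingCircle(c2); print(' cam',infx(onz(p,np.array(cc)+c-35,.027)),rad)
hsv=cv2.cvtColor(im,cv2.COLOR_BGR2HSV); m=((hsv[...,0]>8)&(hsv[...,0]<26)&(hsv[...,1]>40)&(hsv[...,1]<140)&(hsv[...,2]>110)).astype(np.uint8)*255
m=cv2.morphologyEx(m,cv2.MORPH_OPEN,np.ones((5,5)));b=proj(p,[*fw(-16,-20),.041]);print('expect',b)
q,c=quad(m,(float(b[0]),float(b[1])));print(np.round(q,1).tolist(),np.round([infx(onz(p,v,.041)) for v in q],1).tolist())
E
python3 st.py
```

```text
a [320 180] 90 [327.8 182.5] [1.  0.5] 90.0
a [320 180] 110 [321.5 179.9] [16.6 14.4] 79.5
a [320 180] 130 [320.9 180.1] [17.5 17.1] 80.5
 cam [14.4770709  56.89429023] 3.9052248001098633
b [230 180] 110 [234.1 184.5] [ 6.1 11.8] 36.9
b [230 180] 130 [232.7 180.2] [16.9 17.3] 81.4
[50.06235902  1.1309118 ] [0.5762 0.0071 0.2   ] F [-0.5  0.3 -0.1] M [ 0.14 -0.15 -0.01] yaw 102.11552943073598 gap 0.046792234607548416 25.3667 q6 -1.8507725905275476Traceback (most recent call last):
  File "<stdin>", line 11, in <module>
ValueError: max() iterable argument is empty
```

```bash
python3 - <<'E'
from h import *
p=arm.camera_params("wrist"); im=cv2.imread("w8.png"); hsv=cv2.cvtColor(im,cv2.COLOR_BGR2HSV)
b=proj(p,[*fw(-16,-20),.041]).astype(int); v=hsv[b[1],b[0]].astype(int); print(b,v)
m=((abs(hsv[...,0].astype(int)-v[0])<8)&(hsv[...,1]>45)&(hsv[...,2]>90)).astype(np.uint8)*255
m[b[1]+32:]=0; m[:b[1]-40]=0
m=cv2.morphologyEx(m,cv2.MORPH_OPEN,np.ones((7,7)))
c=max(cv2.findContours(m,0,1)[0],key=cv2.contourArea);r=cv2.minAreaRect(c);print(r)
for q in cv2.boxPoints(r): print(np.round(infx(onz(p,q,.041)),1))
col=b[0]+40; 
# black end extent
k=((hsv[...,2]<75)).astype(np.uint8)*255; e=proj(p,[*fw(-16,55),.041]).astype(int); l=cv2.connectedComponents(k)[1]; c=(l==l[e[1],e[0]]).astype(np.uint8); x,y,w,h=cv2.boundingRect(c); print(e,x,y,w,h,[np.round(infx(onz(p,q,.041)),1) for q in ((x,y),(x+w,y+h))])
E
```

```text
[255 134] [ 15  94 224]
((270.5, 140.5), (49.0, 123.0), 90.0)
[-33.4 -63.9]
[-33.4  54.2]
[13.5 56.5]
[ 13.5 -66.7]
[331 134] 0 0 560 400 [array([-130.5, -241.1]), array([309.4, 359.2])]
```

The heads read 1.40 and 1.42 rad. The blank's edges are at x = -33.4 and y ≈ -65 mm and it is square, and the key is upright in its pocket.

```bash
python3 -c "
from plant import arm
print(arm.job_done())"
```

```text
the job is handed in; nothing more can be done
None
```

The job is handed in, but the hand-in gave no pass or fail. By the last measurements, the blank is seated within about 1 mm of the side stops and square, its black end was pressed to the end stop, both cam screws are tight at about 1.4 rad, and the key is upright in its pocket.

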